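# Set up the work light at the grinding wheel

### The arm

A 6-joint arm with a two-finger parallel gripper is mounted at the origin on the work surface. World frame = base frame: x ahead of the robot, y to its left, z up, the work surface at z = 0. Lengths are in m, angles in rad, forces in N, time in s.
With the tool pointing down it reaches from about 0.35 to 0.975 m from the base axis. Payload 4.9 kg.
Tool frame: the origin (TCP) lies at the very end of the fingers, on their centre line; the grasp point (between the pads) lies 19 mm behind it; y points along the fingers, z is the direction in which the jaws open and shut, and the axes are right-handed (so a half turn about y gives the same grasp; the last joint's range is limited). The gripper opens to 85 mm and grips with 20 to 120 N. Pads are 22 mm wide; open, the fingers measure 114 mm over their backs; the gripper's body (76 mm by 85 mm) begins 54 mm behind the grasp point. The pads swing forward as they close: fully open they stand 13 mm farther back than shut.
Start: joints at [1.039, 0.053, 1.613, -0, 1.476, -0.119], TCP at [0.251, 0.572, 0.231] pointing down, gripper open.
Joint ranges: [-3.01, 3.01], [-1.01, 2.22], [0.06, 2.58], [-1.02, 4.17], [0.09, 2.62], [-3.14, 3.14]. Speed limits (rad/s): [2.57, 2.57, 3.14, 3.14, 3.14, 3.14].

### API

Orientations are given as a rotation vector (axis times angle).
In Python, from station import monitor, viewer, ticket gives the robot as it stands.
- The arm moves only by the tool servo_tool, never from a script. Its argument "commands" is one flat list of numbers, 7 for each row, row after row: the turn, a rotation vector about the tool's x, y, z in rad, then the shift along the tool's x, y, z in cm, then the opening, from 0 (shut) to 1 (fully open). In form: [rx, ry, rz, dx, dy, dz, claw, rx, ry, rz, dx, dy, dz, claw, ...]. A call has 1 to 20 rows; each row shifts and turns the pose as measured when the row begins, along the tool's axes as they then stand; what a row does not reach is not made up. A row lasts 1/10 s, in which the tool goes at most 50 mm and 8.59 degrees, less where a joint would pass 70% of its speed; a pose out of reach is approached as far as the arm can. A call is refused whole if a number of a shift passes 5 or a number of a turn 0.15, either way. A call with a gripper value outside its range is refused whole. The fingers move at their own pace and stop on an object; "grip_force" is the grip in N (left out, the last holds). Time passes only in rows, so rows that do not move let the fingers close. It gives the time, the measured TCP pose, the force and the opening at its end, in the units of the state.
- monitor.get_obs(): the state, without advancing time (a new reading comes with each control period).
- viewer.get_image(name): name is "scene" or "side" or "wrist"; returns a dict with "frame" (480x640x3 uint8, red, green, blue), "depth" (480x640 float32, m along the optical axis (not along the pixel's ray), 0 where there is no reading), "camera_matrix" (3x3 intrinsics, pixels), "cam_to_world" (4x4, takes a point from camera to world coordinates). Camera axes: x right, y down, z forward; pixel columns grow to the right and rows downward; lengths in m; the calibration is good to about 2 mm. A picture is of the moment at which its call begins.
- ticket.finish_job(): hands the job in, once; it reports no verdict.
The state is a dict: "t": time; "q": joint angles; "dq": joint speeds; "effort": joint torques, N m; "tool_pos": TCP position; "tool_rot": TCP orientation; "contact_force": force on the tool from outside, world axes, zero at the start; "wrist_torque": the same for the moment, N m; "opening": finger opening in m.
Only numpy, scipy, OpenCV 4.12 (cv2) and the standard library are available. Lean on these libraries where they do the work, as an engineer would, in place of code of your own. Each camera call takes 0.05 s, during which the arm holds its last target.

### The job

Set up the work light for the grinder's wheel: it lies on its face on the bench, so open the wire leg on its back out to its stop and stand the light up on its feet and leg, leaning back, with its face aimed at the tool rest of the wheel. Let go, then press the round power key right down and let it up, and then the oblong beam key likewise, one key at a time. Do not let the light drop or topple, leave it standing and aimed, and do not disturb the knife, scissors, stone and oil bottle.

Things in the scene. Friction and masses are not known exactly. Their poses are not given: they have to be found in the camera images.
- light: LED work light, loose, 0.6-0.85 kg: black housing 130 mm high (its x), 200 wide (y), 34 thick (z); battery pack on the back to z = 48. Origin: centre of the lens face. x points to the top edge (handle), z out of the back; it shines along -z. Starts on its face, z up, x level towards the grinder; raised about its feet, it faces where the handle lay. Standing, x leans back 0.31 rad from vertical.
- light_handle (a point): Middle of the carrying handle's bar: round, 16 mm thick, along the light's y, 74 mm clear between the handle's arms (outer sides at y = +-53). In the light's frame at x = 107, y = 0, z = 24 mm: 42 mm beyond the housing's top edge, so a 34 mm gap between bar and housing lets a finger in. Axes as the light's.
- light_feet (a point): Midway between the two round rubber feet (12 mm thick, along y, centred at y = +-84 mm) at the light's bottom edge, on their axis: in the light's frame x = -71, y = 0, z = 7 mm; 6 mm above the bench when the light stands. Axes as the light's.
- light_hinge (a point): Middle of the leg's hinge axis, which runs along the light's y: in the light's frame x = 45, y = 0, z = 43 mm (so 43 mm above the bench as the light lies). Axes as the light's.
- leg_bar (a point): Middle of the crossbar at the leg's free end. The leg is a U of 10 mm steel rod: arms 115 mm long at y = +-70 mm, crossbar along y. Folded, it lies at x = -70, z = 43 mm in the light's frame, over a finger notch in the housing (96 mm wide, x -65 to -28, floor at z = 18). 5 mm above the bench when the light stands. Axes turn with the leg.
- light_leg (a joint): Opening angle of the leg in rad: 0 folded flat on the back, 0.82 fully open at its stop. It starts at 0 to 0.25. Stiff hinge: it stays where it is left; 1 to 2 N at the crossbar moves it.
- power_key (a joint): Travel of the power key in m: 0 up, 0.005 fully down. Spring key: starts to move at 1 N, fully down at 4 N, comes up by itself.
- beam_key (a joint): Travel of the beam key, as the power key: 0 up, 0.005 fully down at 4 N.
- power_key_top (a point): Centre of the pressing face of the power key: round, grey, 24 mm across, on the housing's top edge beside the handle, on the +y side (left as seen from the back). Key up: x = 75, y = 80, z = 18 mm in the light's frame, 10 mm proud of the edge. It is pressed along the light's -x, so downward when the light stands.
- beam_key_top (a point): Centre of the pressing face of the beam key: oblong, grey, 34 mm (y) by 18 mm (z), on the housing's top edge on the -y side of the handle (right as seen from the back). Key up: x = 75, y = -80, z = 18 mm in the light's frame; pressed like the power key.
- tool_rest (a point): Centre of the top face of the grinder's tool rest: a level steel plate 140 mm wide, 50 mm deep, 168 mm above the bench, on two posts before the grey stone wheel (270 mm across, its top 300 mm high). The grinder is fixed on the bench at the robot's left, the rest on its side towards the bench's middle.
- knife: Bystander: kitchen knife with wooden handle, 260 mm long, lying flat; origin on the bench near the handle's front end.
- scissors: Bystander: half-open steel scissors, 185 mm long, lying flat; origin under the pivot.
- stone: Bystander: sharpening stone 160 x 60 mm in a wooden holder 190 x 75 mm, 40 mm high; origin at the centre of its underside.
- oil: Bystander: grey oil bottle 60 mm across, 110 mm high, standing; origin at the centre of its underside.

How it is judged:
On the way, in this order (a step that is already met when the one before it is completed fails the run):
1. the leg is open to its stop (at least 0.72 rad) (value of joint light_leg above 0.72 rad), for 0.2 s.
2. the light stands on feet and opened leg, leaning back, aimed at the tool rest, and is let go (angle between light's own x axis and vertical between 0.17 and 0.48 rad and height (world z) of each of light_feet, leg_bar below 0.011 m and height (world z) of light_handle above 0.12 m and value of joint light_leg above 0.72 rad and y of tool_rest in the frame of light between -0.1 and 0.1 m and z of tool_rest in the frame of light below -0.08 m and contact force between the fingers and light below 0.05 N and linear speed of light below 0.02 m/s), for 0.4 s.
3. the power key is pressed down (at least 3.5 mm) with the light standing and the beam key up (angle between light's own x axis and vertical between 0.17 and 0.48 rad and height (world z) of each of light_feet, leg_bar below 0.011 m and height (world z) of light_handle above 0.12 m and value of joint light_leg above 0.72 rad and value of joint power_key above 0.0035 m and value of joint beam_key below 0.0015 m), for 0.05 s.
4. then the beam key is pressed down (at least 3.5 mm) with the power key up again (angle between light's own x axis and vertical between 0.17 and 0.48 rad and height (world z) of each of light_feet, leg_bar below 0.011 m and height (world z) of light_handle above 0.12 m and value of joint light_leg above 0.72 rad and value of joint beam_key above 0.0035 m and value of joint power_key below 0.0015 m), for 0.05 s.
At the end, for the whole second after the job is handed in: The light stands still, untouched, on both feet and its leg (leg 0.72 rad open or more, feet and crossbar axes under 11 mm up, x axis 0.17 to 0.48 rad from vertical), facing the tool rest: its centre line passes within 100 mm beside the middle of the rest. Both keys are up (all of step 2 and value of joint each of power_key, beam_key below 0.0015 m).
It fails at once if both keys down at once (value of joint each of power_key, beam_key above 0.002 m).
It fails at once if the light is let fall or topples (faster than 0.5 m/s while not held) (linear speed of light above 0.5 m/s and contact force between the fingers and light below 0.1 N).
It fails at once if the knife, scissors, stone or oil bottle is moved by more than 30 mm or the bottle is tipped over (distance of any of knife, scissors, stone, oil from where it was at the start of the episode above 0.03 m or angle between oil's own z axis and vertical above 0.5 rad).
It also fails if it takes over 72 s, if anything falls off the work surface, if the arm or the gripper's body presses on something with over 40 N, if the wrist force passes 120 N, or if a joint passes its speed limit or range.

## Working session

There is one attempt and no reset: what is moved stays moved. The work goes in short steps, Python scripts to look and compute and a tool call to move; the robot and the scene stay as the last step left them, time stands still between calls to the robot, and variables do not carry over. Pictures are saved under pics/ and viewed, and the job is handed in when it is done.

Besides the shell and the picture viewer there is one more tool, called after ">>>" as name(argument=value, ...) on one line, values as JSON. servo_tool: Moves the arm, as the interface text tells. Its arguments: {"type":"object","properties":{"commands":{"type":"array","items":{"type":"number"}},"grip_force":{"type":"number"}},"required":["commands"]}

```bash
ls; mkdir -p pics; cat > h.py <<'E'
import numpy as np, cv2
from scipy.spatial.transform import Rotation as R
from station import monitor, viewer, ticket
def shot(n,f):
    d=viewer.get_image(n); cv2.imwrite(f'pics/{f}.png',cv2.cvtColor(d['frame'],cv2.COLOR_RGB2BGR)); np.savez(f'pics/{f}.npz',**d); return d
def cloud(d):
    z=d['depth']; K=d['camera_matrix']; v,u=np.indices(z.shape)
    p=np.stack([(u-K[0,2])/K[0,0]*z,(v-K[1,2])/K[1,1]*z,z],-1)
    T=d['cam_to_world']; w=p@T[:3,:3].T+T[:3,3]; w[z<=0]=np.nan; return w
def proj(d,P):
    T=np.linalg.inv(d['cam_to_world']); c=np.atleast_2d(P)@T[:3,:3].T+T[:3,3]; K=d['camera_matrix']; q=c@K.T; return q[:,:2]/q[:,2:]
E
python3 - <<'E'
from h import *
np.set_printoptions(precision=4,suppress=True)
for n in ['scene','side','wrist']:
    d=shot(n,n+'0'); print(n,d['cam_to_world'],d['camera_matrix'][0,0])
o=monitor.get_obs(); print(o); print(R.from_rotvec(o['tool_rot']).as_matrix())
E
```

```text
pics
scene [[-0.3471  0.7078 -0.6152  1.4141]
 [ 0.9378  0.258  -0.2322  0.3501]
 [-0.0056 -0.6576 -0.7534  1.1529]
 [ 0.      0.      0.      1.    ]] 562.3901021137747
side [[ 0.8574 -0.2895  0.4256  0.0137]
 [-0.5144 -0.5114  0.6884 -0.9168]
 [ 0.0184 -0.8091 -0.5874  0.9359]
 [ 0.      0.      0.      1.    ]] 596.7847536755526
wrist [[ 0.4011  0.8853  0.2351  0.1907]
 [ 0.916  -0.3876 -0.1035  0.5983]
 [-0.0005  0.2569 -0.9664  0.3735]
 [ 0.      0.      0.      1.    ]] 362.31877189609133
{'t': 0.15, 'q': array([ 1.039 ,  0.0532,  1.614 ,  0.    ,  1.476 , -0.119 ]), 'dq': array([-0.0006, -0.002 , -0.0021, -0.0009, -0.0024,  0.0012]), 'effort': array([  0.0004, -39.4242, -37.0722,  -0.0001,   0.0046,   0.    ]), 'tool_pos': array([0.2505, 0.5721, 0.2303]), 'tool_rot': array([-1.5479,  0.3243, -0.3235]), 'contact_force': array([0.9655, 0.036 , 0.0994]), 'wrist_torque': array([ 0.041 , -0.0734,  0.0505]), 'opening': 0.08537463564489825}
[[ 0.916  -0.0008  0.4012]
 [-0.4012 -0.0014  0.916 ]
 [-0.0002 -1.     -0.0016]]
```

View pics/scene0.png

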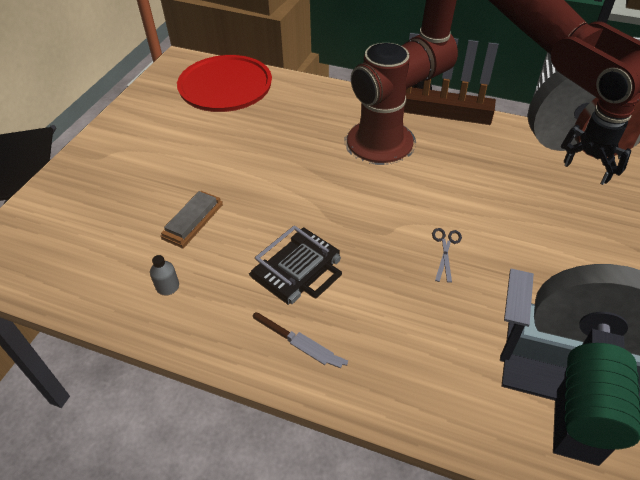

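View pics/side0.png

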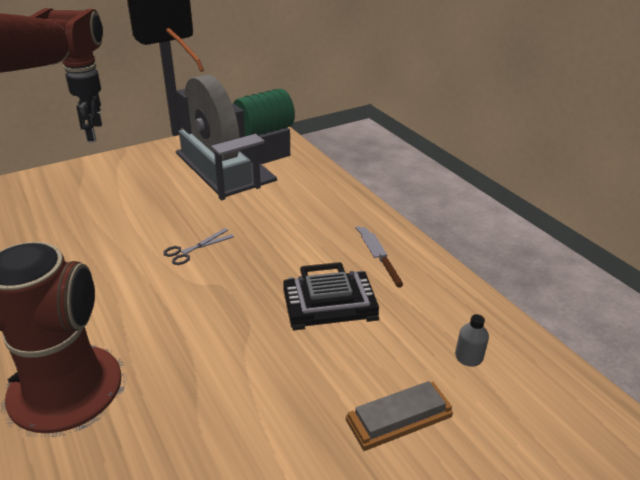

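View pics/wrist0.png

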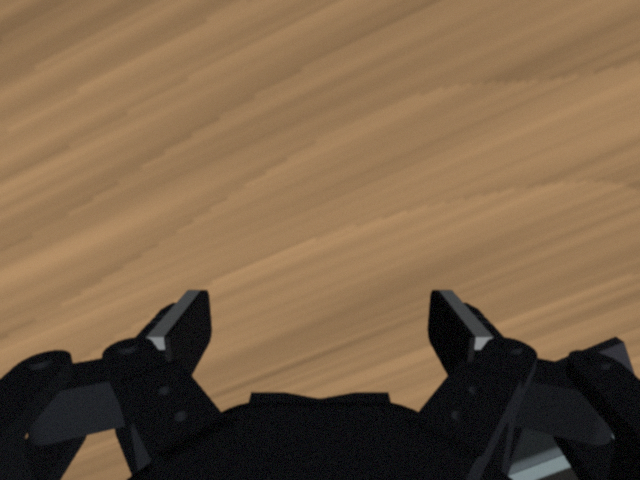

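The scene view shows the light at about (297,263), its handle at (325,280) towards the grinder, and the leg bar at (290,240). The rest plate is at about (519,297), with the knife at (300,340). The side view shows the light at (330,296) and the rest at (240,145). The next step is measuring these.

```bash
python3 - <<'E'
from h import *
np.set_printoptions(precision=4,suppress=True)
L=lambda n:dict(np.load(f'pics/{n}.npz'))
s=L('scene0');sd=L('side0')
a=s['frame'][215:315,235:355]; b=sd['frame'][250:340,270:390]
A=cv2.resize(a,None,fx=6,fy=5.9,interpolation=2);cv2.imwrite('pics/c1.png',A[...,::-1])
cv2.imwrite('pics/c2.png',cv2.resize(b,None,fx=6,fy=6,interpolation=2)[...,::-1])
for d,n,bb in((s,'scene',(215,315,235,355)),(sd,'side',(255,335,275,385))):
    w=cloud(d)[bb[0]:bb[1],bb[2]:bb[3]].reshape(-1,3); m=(w[:,2]>.012)
    w=w[m]; print(n,len(w),w.min(0),w.max(0))
    r=cv2.minAreaRect(w[:,:2].astype(np.float32)*1000); print(r)
    print(np.histogram(w[:,2],bins=np.arange(0.01,.1,.005)))
# tool rest
for d,n in((s,'scene'),(sd,'side')):
    w=cloud(d).reshape(-1,3); m=(abs(w[:,2]-.168)<.004)&(w[:,1]>.3)
    w=w[m];
    print(n,len(w)); 
    if len(w): print(cv2.minAreaRect(w[:,:2].astype(np.float32)*1000),np.median(w,0))
E
```

```text
scene 3994 [ 0.4685 -0.155   0.0121] [0.761  0.0706 0.0633]
((625.8690795898438, -48.182861328125), (192.2627410888672, 282.74322509765625), 69.13003540039062)
(array([  84,  289,  216,  381, 1092,  467,  199,  753,  377,  132,    4,
          0,    0,    0,    0,    0,    0]), array([0.01 , 0.015, 0.02 , 0.025, 0.03 , 0.035, 0.04 , 0.045, 0.05 ,
       0.055, 0.06 , 0.065, 0.07 , 0.075, 0.08 , 0.085, 0.09 , 0.095]))
side 4447 [ 0.4612 -0.1595  0.012 ] [0.7841 0.0645 0.0612]
((620.6026000976562, -34.15953063964844), (230.44613647460938, 265.35577392578125), 67.53272247314453)
(array([ 169,  447,  246,  291, 1180,  495,  152,  824,  455,  185,    3,
          0,    0,    0,    0,    0,    0]), array([0.01 , 0.015, 0.02 , 0.025, 0.03 , 0.035, 0.04 , 0.045, 0.05 ,
       0.055, 0.06 , 0.065, 0.07 , 0.075, 0.08 , 0.085, 0.09 , 0.095]))
scene 2146
((5.2879638671875, 571.9674072265625), (1713.4635009765625, 302.2628173828125), 0.34129634499549866) [0.6247 0.5002 0.1682]
side 1279
((1243.2618408203125, 1251.160400390625), (1658.12451171875, 2104.510498046875), 87.34431457519531) [0.6335 0.6007 0.1677]
```

```bash
ls pics
```

```text
c1.png
c2.png
scene0.npz
scene0.png
side0.npz
side0.png
wrist0.npz
wrist0.png
```

View pics/c1.png

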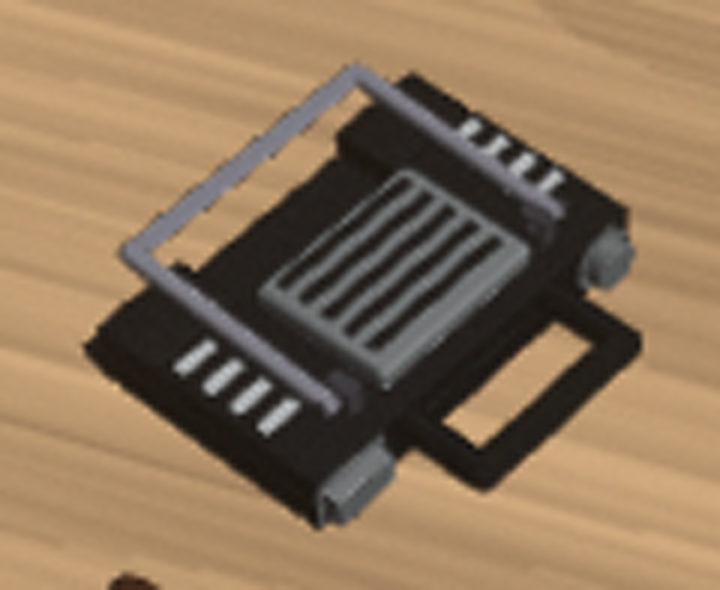

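View pics/c2.png

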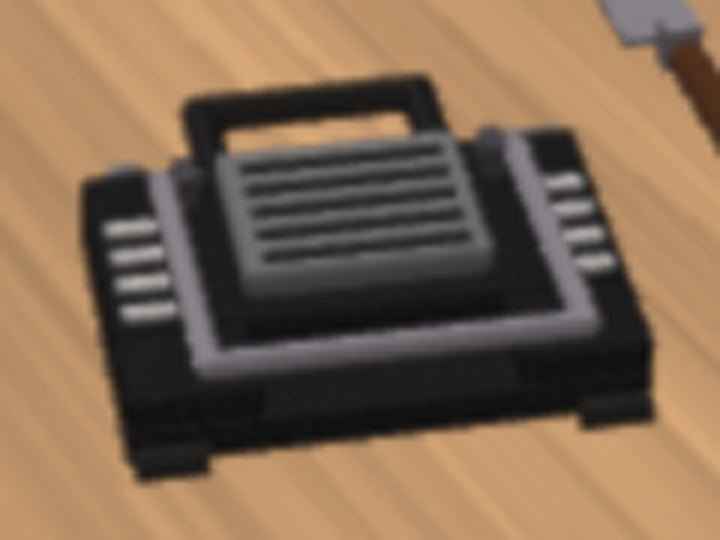

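```bash
python3 - <<'E'
from h import *
from scipy.optimize import least_squares
np.set_printoptions(precision=4,suppress=True)
L=lambda n:dict(np.load(f'pics/{n}.npz'))
s=L('scene0');sd=L('side0')
P=[(.115,.053,.028),(.115,-.053,.028),(.065,.1,.034),(-.065,.1,.034),(-.065,-.1,.034)]
S=np.array([(641,340),(487,490),(630,208),(413,72),(88,345)])/[6,5.9]+[235,215]
Q=[(.115,.053,.030),(.115,-.053,.030),(.065,.1,.034),(.065,-.1,.034),(-.065,-.1,.034)]
D=np.array([(185,100),(430,75),(83,180),(575,130),(650,345)])/6+[270,250]
Ls=np.array([(354,65),(122,248)])/[6,5.9]+[235,215]; Ld=np.array([(205,372),(597,325)])/6+[270,250]
def W(p,pts):
    c,n=np.cos(p[2]),np.sin(p[2]); M=np.array([[c,-n,0],[n,c,0],[0,0,1]]); return np.array(pts)@M.T+[p[0],p[1],0]
def leg(p):
    a=p[3]; return [(.045-.118*np.cos(a),y,.043+.118*np.sin(a)) for y in(.075,-.075)]
def res(p): return np.concatenate([proj(s,W(p,P))-S,proj(sd,W(p,Q))-D,proj(s,W(p,leg(p)))-Ls,proj(sd,W(p,leg(p)))-Ld]).ravel()
r=least_squares(res,[.62,-.04,1.9,.1],loss='soft_l1'); print(r.x,r.cost); print(r.fun.reshape(-1,2))
# tool rest plate
for d,n in((s,'scene'),(sd,'side')):
    w=cloud(d); 
    m=(abs(w[...,2]-.168)<.005)&(w[...,0]>.3)&(w[...,0]<1.1)&(w[...,1]>.3)&(w[...,1]<.9)
    k,l,st,_=cv2.connectedComponentsWithStats(m.astype(np.uint8))
    for i in range(1,k):
        if st[i,4]>150:
            q=w[l==i]; print(n,st[i],cv2.minAreaRect(q[:,:2].astype(np.float32)*1000),np.median(q,0))
# objs extents
w=cloud(s)
for nm,bb in dict(knife=(310,370,245,350),sc=(222,290,425,470),stone=(185,250,155,228),oil=(250,300,145,185)).items():
    q=w[bb[0]:bb[1],bb[2]:bb[3]].reshape(-1,3);q=q[q[:,2]>(.004 if nm in('knife','sc') else .01)];print(nm,q.min(0),q.max(0))
E
```

```text
[ 0.5809 -0.054   1.203   0.0658] 14.92150021013716
[[ 0.6295 -0.6991]
 [-1.7478 -0.4779]
 [-0.4258 -0.3025]
 [-0.6321 -1.2098]
 [-0.1777 -3.984 ]
 [-1.0435 -2.1971]
 [ 0.806  -2.0407]
 [-0.7291 -1.8676]
 [ 0.1268 -1.5718]
 [ 1.3321 -0.9272]
 [ 0.4736 -0.5192]
 [-1.5072  0.992 ]
 [-1.7224 -0.364 ]
 [ 0.6019  0.2994]]
scene [ 504  269   30   57 1283] ((606.9697265625, 484.3944091796875), (144.9757843017578, 51.2270393371582), 3.219338893890381) [0.6128 0.4845 0.1683]
scene [536 305  65  25 218] ((628.472412109375, 585.1329345703125), (128.560791015625, 16.188701629638672), 86.63059997558594) [0.6277 0.5904 0.168 ]
scene [568 373  72  68 366] ((837.0070190429688, 643.0760498046875), (154.18482971191406, 74.93419647216797), 53.52685546875) [0.8538 0.619  0.1681]
side [236 107  58  15 193] ((759.3465576171875, 610.8154907226562), (44.822689056396484, 188.56805419921875), 82.50102233886719) [0.7506 0.6081 0.1686]
side [195 121  69  33 614] ((604.153564453125, 559.7770385742188), (215.93162536621094, 141.6047821044922), 89.67628479003906) [0.5926 0.4894 0.1672]
knife [ 0.665  -0.1004  0.004 ] [0.885  0.1653 0.0251]
sc [0.2774 0.2277 0.004 ] [0.5354 0.3737 0.0146]
stone [ 0.4295 -0.4383  0.01  ] [ 0.6257 -0.3427  0.048 ]
oil [ 0.7243 -0.3652  0.0101] [ 0.7827 -0.306   0.1162]
```

```bash
cat >> h.py <<'E'
np.set_printoptions(precision=4,suppress=True)
def tool():
    o=monitor.get_obs(); return o,np.array(o['tool_pos']),R.from_rotvec(o['tool_rot'])
def go(p,Rt=None,n=None):
    """rows needed to go to world p with rot matrix Rt; prints per-row tool-frame shift/turn (simultaneous interpolation, shift in initial axes)"""
    o,c,r=tool(); rt=r if Rt is None else R.from_matrix(Rt)
    rel=(r.inv()*rt).as_rotvec(); d=r.inv().apply(np.array(p)-c)*100
    print('t',round(o['t'],2),'pos',c,'F',np.array(o['contact_force']),'open',o['opening'],'q',np.array(o['q']))
    print('shift cm',d,'turn',rel)
def LW(pose,pt):
    x,y,a=pose; c,n=np.cos(a),np.sin(a); return np.array([x+c*pt[0]-n*pt[1],y+n*pt[0]+c*pt[1],pt[2]])
def down(az): # tool down, jaw dir azimuth az
    z=np.array([np.cos(az),np.sin(az),0]); y=np.array([0,0,-1.]); return np.stack([np.cross(y,z),y,z],1)
E
python3 - <<'E'
from h import *
P=(.581,-.054,1.203)
b=LW(P,(-.0697,0,.05)); print(b)
b[2]=.23
go(b,down(1.203))
s=dict(np.load('pics/scene0.npz')); w=cloud(s)
for u,v in((258,318),(300,345),(343,363),(287,333)):print(w[v-1:v+2,u-1:u+2].reshape(-1,3).mean(0))
E
```

```text
[ 0.5559 -0.119   0.05  ]
t 0.15 pos [0.2505 0.5721 0.2303] F [0.9655 0.036  0.0994] open 0.08537463564489825 q [ 1.039   0.0532  1.614   0.      1.476  -0.119 ]
shift cm [ 55.705    0.1046 -51.0525] turn [ 0.0016 -0.045  -0.0002]
[ 0.766  -0.0753  0.0149]
[0.7982 0.0468 0.011 ]
[0.8084 0.1565 0.0118]
[0.7819 0.0075 0.0171]
```

>>> servo_tool(commands=[0,0,0,3.4,0,-3.1,0.7,0,0,0,3.4,0,-3.1,0.7,0,0,0,3.4,0,-3.1,0.7,0,0,0,3.4,0,-3.1,0.7,0,0,0,3.4,0,-3.1,0.7,0,0,0,3.4,0,-3.1,0.7,0,0,0,3.4,0,-3.1,0.7,0,0,0,3.4,0,-3.1,0.7,0,0,0,3.4,0,-3.1,0.7,0,0,0,3.4,0,-3.1,0.7,0,0,0,3.4,0,-3.1,0.7,0,0,0,3.4,0,-3.1,0.7,0,0,0,3.4,0,-3.1,0.7,0,0,0,3.4,0,-3.1,0.7,0,0,0,3.4,0,-3.1,0.7], grip_force=20)

```text
t: 1.65
tool_pos: [0.5381, -0.0783, 0.2265]
tool_rot: [-1.551, 0.316, -0.315]
contact_force: [0.4, 0.8, 1.0]
opening: 0.0596
```

```bash
python3 - <<'E'
from h import *
P=(.581,-.054,1.203)
b=LW(P,(-.0697,0,.05)); b[2]=.23
go(b,down(1.203)); d=shot('wrist','w1')
E
```

```text
t 1.65 pos [ 0.5381 -0.0783  0.2265] F [0.3876 0.8269 1.0363] open 0.05963851803112081 q [-0.2797 -0.1383  1.806  -0.0032  1.4746 -1.448 ]
shift cm [ 3.2387 -0.3372 -3.0527] turn [ 0.0032 -0.0344 -0.0004]
```

View pics/w1.png

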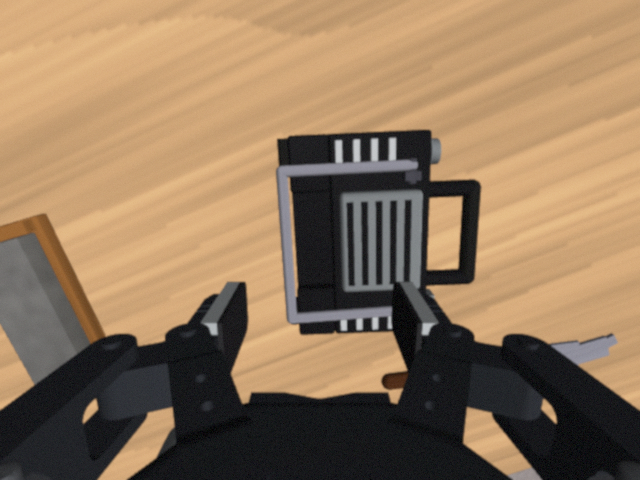

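The wrist view shows the whole light: the crossbar runs from (279,170) to (290,322), and the handle's outer corners are at (480,181) and (474,284). I'll refine the pose with these.

```bash
python3 - <<'E'
from h import *
from scipy.optimize import least_squares
w=dict(np.load('pics/w1.npz'))
P=[(.115,.053,.027),(.115,-.053,.027),(.065,.1,.034)]; S=np.array([(480.5,181),(474,284.5),(430.5,130.5)])
Ls=np.array([(278,169),(290,323)])
Lp=lambda a:[(.045-.119*np.cos(a)-.001,y,.043+.119*np.sin(a)) for y in(.075,-.075)]
def res(p): return np.r_[proj(w,[LW(p[:3],x) for x in P])-S,proj(w,[LW(p[:3],x) for x in Lp(p[3])])-Ls].ravel()
r=least_squares(res,[.581,-.054,1.203,.07]); print(r.x); print(r.fun.reshape(-1,2))
c=cloud(w)
for u,v in((282,200),(284,220),(286,270),(288,300),(470,200),(467,265),(380,200),(415,240),(435,152)): print(u,v,np.nanmedian(c[v-1:v+2,u-1:u+2].reshape(-1,3),0))
p=r.x[:3]; ci=[]
for u,v in((283,210),(286,270),(470,210),(467,265)):
    q=np.nanmedian(c[v-1:v+2,u-1:u+2].reshape(-1,3),0)-[p[0],p[1],0]; cc,n=np.cos(p[2]),np.sin(p[2]); print('light frame',cc*q[0]+n*q[1],-n*q[0]+cc*q[1],q[2])
E
```

```text
[ 0.5823 -0.0533  1.2255  0.0064]
[[ 0.9337 -0.7981]
 [ 1.3852  0.6144]
 [ 0.8917  0.7186]
 [-2.141   0.5362]
 [-0.9467 -0.7935]]
282 200 [ 0.5119 -0.1028  0.0573]
284 220 [ 0.5289 -0.1086  0.0573]
286 270 [ 0.5723 -0.1262  0.057 ]
288 300 [ 0.6    -0.1367  0.0564]
470 200 [0.5836 0.0559 0.032 ]
467 265 [0.6446 0.0341 0.0324]
380 200 [ 0.5469 -0.0235  0.0491]
415 240 [ 0.5943 -0.0069  0.0491]
435 152 [0.5294 0.0401 0.0308]
light frame -0.07007392885785316 0.04084228355410552 0.056813717601269464
light frame -0.07198756066997772 -0.015226010427158116 0.057020946769433145
light frame 0.10346623678598073 0.026209817717432433 0.03245148879114379
light frame 0.10333250948549572 -0.029015431146013532 0.032387281733495143
```

```bash
python3 - <<'E'
from h import *
go([.5568,-.1206,.033],down(1.21))
E
```

```text
t 1.7 pos [ 0.54   -0.0842  0.2264] F [-2.4479 -4.9439  0.2525] open 0.059711029576382 q [-0.2869 -0.1327  1.8013 -0.0078  1.4711 -1.4501]
shift cm [ 2.9316 19.3629 -2.5309] turn [ 0.0075 -0.0461  0.0026]
```

>>> servo_tool(commands=[0,-0.045,0,2.9,2.0,-2.5,0.35,0,0,0,0,3.8,0,0.35,0,0,0,0,3.8,0,0.35,0,0,0,0,0,0,0.35,0,0,0,0,0,0,0.35])

```text
t: 2.2
tool_pos: [0.5586, -0.1248, 0.1296]
tool_rot: [-1.56, 0.285, -0.291]
contact_force: [1.2, -0.1, 0.6]
opening: 0.0299
```

```bash
python3 - <<'E'
from h import *
go([.5568,-.1206,.033],down(1.21)); shot('wrist','w2')
E
```

```text
t 2.2 pos [ 0.5586 -0.1248  0.1296] F [ 1.2359 -0.1189  0.6339] open 0.029929133783335237 q [-0.3461  0.0103  1.8311 -0.0078  1.2954 -1.5481]
shift cm [-0.3716  9.6596  0.3996] turn [ 0.0074 -0.0059  0.0049]
```

View pics/w2.png

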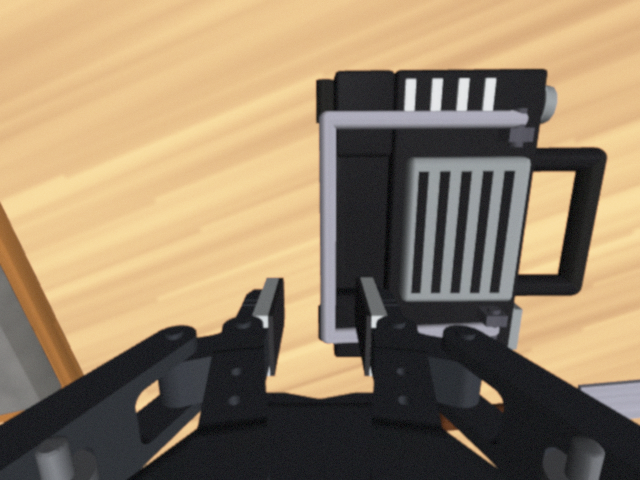

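The crossbar at (325,225) lies between the fingers' columns (275 to 365), and the notch is just inside it. I'll descend.

>>> servo_tool(commands=[0,0,0,-0.4,2.5,0.4,0.35,0,0,0,0,3,0,0.35,0,0,0,0,2.5,0,0.35,0,0,0,0,1,0,0.35,0,0,0,0,0,0,0.35])

```text
t: 2.75
tool_pos: [0.565, -0.1209, 0.0507]
tool_rot: [-1.563, 0.267, -0.304]
contact_force: [-0.3, 0.2, 0.1]
opening: 0.0299
```

```bash
python3 - <<'E'
from h import *
go([.5568,-.1206,.033],down(1.21)); shot('wrist','w3')
E
```

```text
t 2.75 pos [ 0.565  -0.1209  0.0507] F [-0.2683  0.237   0.0533] open 0.0299407306045843 q [-0.336   0.107   1.8756 -0.0081  1.1336 -1.5402]
shift cm [-0.8213  1.754  -0.2487] turn [ 0.0067 -0.0025  0.0256]
```

View pics/w3.png

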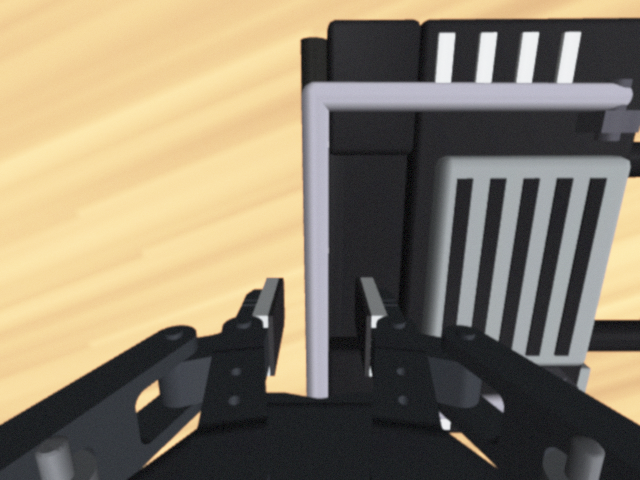

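>>> servo_tool(commands=[0,0,0.025,-0.8,1.0,-0.2,0.35,0,0,0,0,1.0,0,0.35,0,0,0,0,0,0,0.35,0,0,0,0,0,0,0,0,0,0,0,0,0,0,0,0,0,0,0,0,0], grip_force=20)

```text
t: 3.4
tool_pos: [0.5604, -0.1213, 0.0352]
tool_rot: [-1.559, 0.28, -0.291]
contact_force: [0.5, 0.2, -1.1]
opening: 0.0089
```

```bash
python3 - <<'E'
from h import *
go([.5568,-.1206,.033],down(1.21)); shot('wrist','w4')
E
```

```text
t 3.4 pos [ 0.5604 -0.1213  0.0352] F [ 0.5149  0.164  -1.1242] open 0.008892072927508826 q [-0.3398  0.13    1.8803 -0.007   1.1234 -1.5444]
shift cm [-0.3586  0.2222 -0.0642] turn [ 0.0061 -0.0024  0.0081]
```

View pics/w4.png

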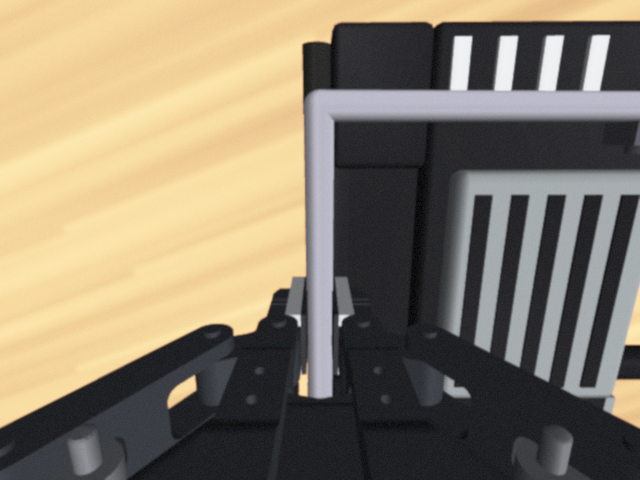

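>>> servo_tool(commands=[0,0,0,0,-1.4,0.2,0,0,0,0,0,-1.1,0.3,0,0,0,0,0,-1.1,0.4,0,0,0,0,0,0,0,0])

```text
t: 3.85
tool_pos: [0.5631, -0.1122, 0.0741]
tool_rot: [-1.56, 0.281, -0.29]
contact_force: [0.8, 1.5, -0.8]
opening: 0.0093
```

```bash
python3 - <<'E'
from h import *
o,c,r=tool(); print(o['contact_force'],o['opening'])
p0=np.array([.5604,-.1213,.0352]); d=np.array(c)-p0; print('along x',d@[np.cos(1.21),np.sin(1.21),0],'lat',d@[-np.sin(1.21),np.cos(1.21),0],'up',d[2])
shot('side','s5')
d=shot('wrist','w5')
E
```

```text
[ 0.8263  1.466  -0.7858] 0.00929661659325426
along x 0.00952263500083458 lat 0.0006591149808667687 up 0.03894097198880168
```

View pics/w5.png

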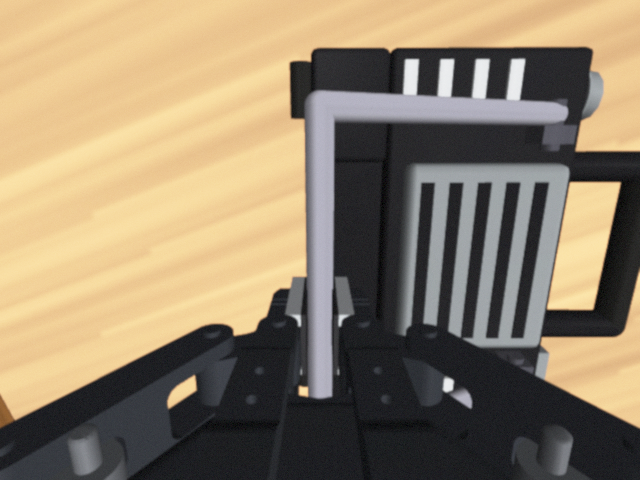

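The leg is opening with the gripper, at about 0.43 rad. I'll continue.

>>> servo_tool(commands=[0,0,0,0,-1.0,0.55,0,0,0,0,0,-1.0,0.65,0,0,0,0,0,-0.9,0.75,0,0,0,0,0,-0.8,0.75,0,0,0,0,0,0,0,0])

```text
t: 4.45
tool_pos: [0.5724, -0.0859, 0.1129]
tool_rot: [-1.564, 0.282, -0.289]
contact_force: [-0.1, 0.1, 0.8]
opening: 0.009
```

```bash
cat > arc.py <<'E'
from h import *
o,c,r=tool(); print(o['t'],o['contact_force'],o['opening'])
p0=np.array([.5604,-.1213,.0352]); d=np.array(c)-p0; print('along x',d@[np.cos(1.21),np.sin(1.21),0],'lat',d@[-np.sin(1.21),np.cos(1.21),0],'up',d[2])
print('a',np.arctan2(.00896+d[2],.11465-d@[np.cos(1.21),np.sin(1.21),0]))
E
python3 arc.py; python3 -c "
from h import *
shot('wrist','w6');shot('side','s6')"
```

```text
4.45 [-0.1298  0.0778  0.8431] 0.008952262780241279
along x 0.037340161787603236 lat 0.001283134429388732 up 0.07769360029041678
a 0.8423234584233409
```

View pics/s6.png

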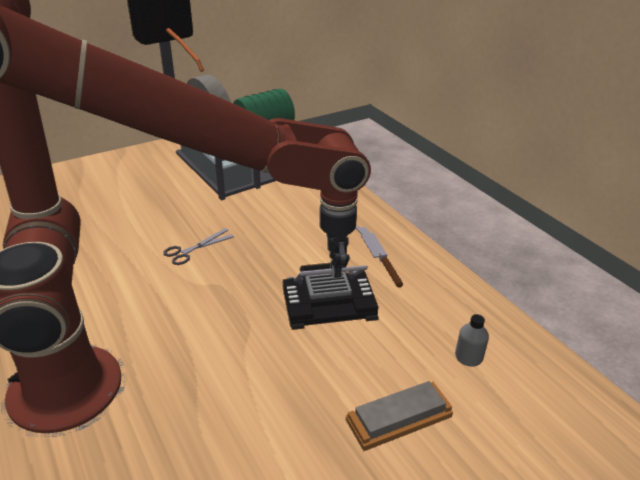

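>>> servo_tool(commands=[0,0,0,0,-0.4,0.4,0,0,0,0,0,0,0,0])

```text
t: 4.75
tool_pos: [0.5733, -0.0829, 0.1155]
tool_rot: [-1.565, 0.283, -0.289]
contact_force: [0.7, -1.9, -0.6]
opening: 0.0092
```

```bash
python3 arc.py
```

```text
4.75 [ 0.736  -1.8791 -0.6109] 0.009172657627048796
along x 0.04046525907496903 lat 0.0014394307385960825 up 0.08032704132269791
a 0.8775214223945249
```

>>> servo_tool(commands=[0,0,0,0,0,0,0.35,0,0,0,0,0,0,0.35,0,0,0,0,0,0,0.35,0,0,0,0,-3,0,0.35,0,0,0,0,-3,0,0.35,0,0,0,0,-4,0,0.35,0,0,0,0,-4,0,0.35,0,0,0,0,0,0,0.35])

```text
t: 5.55
tool_pos: [0.5717, -0.0794, 0.2572]
tool_rot: [-1.559, 0.289, -0.284]
contact_force: [0.2, -0.1, 0.1]
opening: 0.0296
```

```bash
python3 -c "
from h import *
d=shot('wrist','w7');c=cloud(d)
go([0.62,0.045,.2],down(1.21))
w=c.reshape(-1,3)
"
```

```text
t 5.6 pos [ 0.5705 -0.0791  0.2541] F [ 0.9129  0.095  -1.0598] open 0.030123359302903312 q [-0.2631 -0.0705  1.6975 -0.0079  1.5221 -1.4687]
shift cm [ 0.231   5.2889 13.4092] turn [ 0.0086 -0.004  -0.0066]
```

View pics/w7.png

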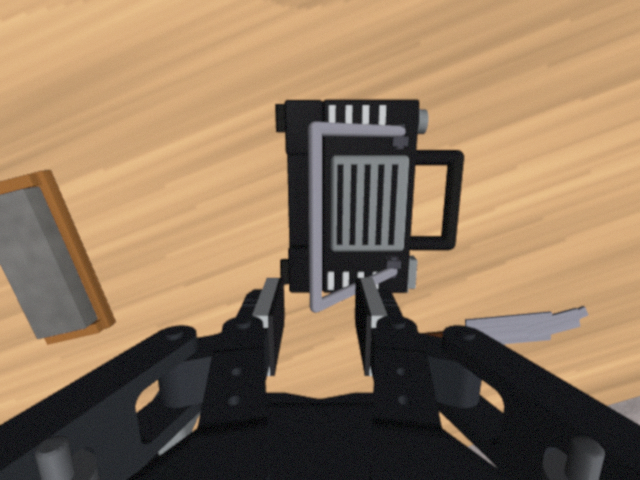

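```bash
python3 -c "
from h import *
d=dict(np.load('pics/w7.npz'));c=cloud(d)
f=lambda u,v:np.nanmedian(c[v-1:v+2,u-1:u+2].reshape(-1,3),0)
for u,v in((317,150),(316,200),(316,260),(457,170),(455,200),(451,230),(422,122),(411,275),(370,170),(370,230)):print(u,v,f(u,v))
"
```

```text
317 150 [ 0.5163 -0.0609  0.1324]
316 200 [ 0.55   -0.0746  0.132 ]
316 260 [ 0.5939 -0.0915  0.1325]
457 170 [0.5863 0.061  0.0325]
455 200 [0.6149 0.0511 0.0327]
451 230 [0.6444 0.039  0.0322]
422 122 [0.5298 0.042  0.0305]
411 275 [ 0.6793 -0.0149  0.0278]
370 170 [ 0.5535 -0.0219  0.0494]
370 230 [ 0.6097 -0.041   0.0482]
```

>>> servo_tool(commands=[0,0,0,0.1,0,4.6,0.35,0,0,0,0.1,0,4.6,0.35,0,0,0,0,0,4.4,0.35,0,0,0,0,4,0,0.35,0,0,0,0,4,0,0.35,0,0,0,0,4,0,0.35,0,0,0,0,0,0,0.35])

```text
t: 6.3
tool_pos: [0.6183, 0.0521, 0.1217]
tool_rot: [-1.558, 0.3, -0.276]
contact_force: [-0.2, 0.7, -0.8]
opening: 0.0301
```

```bash
python3 -c "
from h import *
shot('wrist','w8')
go([0.6205,0.049,.008],down(1.21))
"
```

```text
t 6.35 pos [0.6205 0.052  0.1254] F [0.0048 0.506  0.3318] open 0.029739629803473683 q [-0.0341  0.1397  1.7019 -0.0039  1.3111 -1.2369]
shift cm [ 0.2193 11.74   -0.1975] turn [ 0.0072 -0.0061 -0.0093]
```

View pics/w8.png

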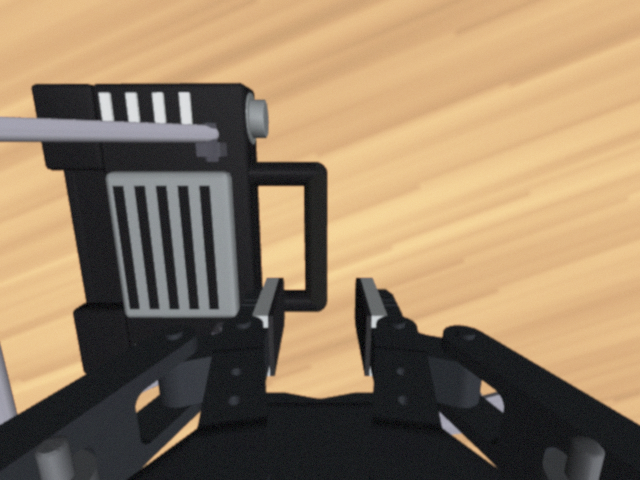

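>>> servo_tool(commands=[0,0,-0.01,0.2,3,-0.2,0.35,0,0,0,0,3,0,0.35,0,0,0,0,2.5,0,0.35,0,0,0,0,0,0,0.35])

```text
t: 6.75
tool_pos: [0.6281, 0.0481, 0.0483]
tool_rot: [-1.556, 0.278, -0.3]
contact_force: [-0.5, -0.2, 0.0]
opening: 0.03
```

```bash
python3 -c "
from h import *
shot('wrist','w9')
go([0.6205,0.049,.008],down(1.21))
"
```

```text
t 6.8 pos [0.6301 0.048  0.051 ] F [-0.0634  0.1396  0.8997] open 0.02996719989838707 q [-0.0386  0.2286  1.7369 -0.0073  1.1585 -1.2385]
shift cm [-1.009   4.278  -0.2528] turn [ 0.0007 -0.0072  0.0188]
```

View pics/w9.png

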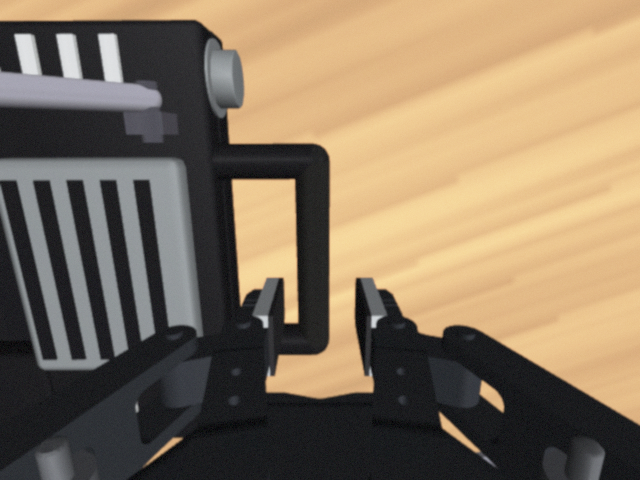

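>>> servo_tool(commands=[0,0,0.02,-1.0,1.0,-0.2,0.35,0,0,0,0,1.5,0,0.35,0,0,0,-0.2,1.2,0,0.35,0,0,0,0,0,0,0.35])

```text
t: 7.2
tool_pos: [0.6229, 0.0503, 0.0193]
tool_rot: [-1.549, 0.282, -0.296]
contact_force: [-0.5, -0.2, -0.7]
opening: 0.0301
```

```bash
python3 -c "
from h import *
shot('wrist','w10')
go([0.6205,0.049,.008],down(1.21))
"
```

```text
t 7.25 pos [0.6237 0.0502 0.0203] F [ 0.1101 -0.3418  1.2301] open 0.02993591826948227 q [-0.0388  0.2604  1.758   0.0006  1.1122 -1.2413]
shift cm [-0.2629  1.2249 -0.2319] turn [-0.004  -0.0077  0.0102]
```

View pics/w10.png

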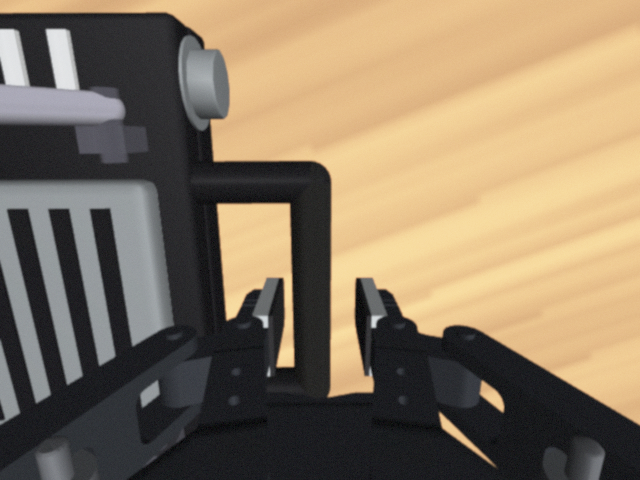

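>>> servo_tool(commands=[0,0,0,-0.3,0.9,-0.3,0.35,0,0,0,0,0.2,0,0.35,0,0,0,0,0,0,0,0,0,0,0,0,0,0,0,0,0,0,0,0,0], grip_force=40)

```text
t: 7.75
tool_pos: [0.6202, 0.048, 0.0094]
tool_rot: [-1.55, 0.279, -0.298]
contact_force: [0.2, 0.2, -1.2]
opening: 0.015
```

```bash
python3 -c "
from h import *
go([0.588,0.056,.012],down(1.525))
"
```

```text
t 7.75 pos [0.6202 0.048  0.0094] F [ 0.2021  0.1856 -1.249 ] open 0.014958313462199994 q [-0.0422  0.2681  1.7702 -0.0002  1.0911 -1.2449]
shift cm [-3.2917 -0.3034 -0.4131] turn [-0.0018 -0.3222  0.012 ]
```

>>> servo_tool(commands=[0,-0.065,0,-0.7,0,0,0,0,-0.065,0,-0.7,0,0,0,0,-0.065,0,-0.7,0,0,0,0,-0.065,0,-0.7,0,0,0,0,-0.065,0,-0.7,0,0,0,0,0,0,0,0,0,0])

```text
t: 8.35
tool_pos: [0.5859, 0.057, 0.0094]
tool_rot: [-1.568, 0.018, -0.039]
contact_force: [-2.2, -1.1, 1.4]
opening: 0.0148
```

```bash
python3 -c "
from h import *
go([0.588,0.056,.012],down(1.525)); shot('side','s11')
d=shot('wrist','w11')
"
```

```text
t 8.35 pos [0.5859 0.057  0.0094] F [-2.1776 -1.0898  1.4235] open 0.014763471705939243 q [-0.0305  0.198   1.8543  0.0028  1.0759 -1.566 ]
shift cm [ 0.2185 -0.2623 -0.0947] turn [-0.0026  0.0092  0.0134]
```

View pics/w11.png

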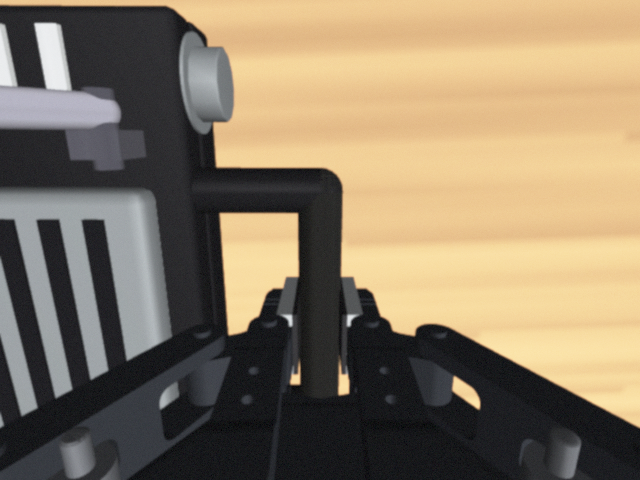

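View pics/s11.png

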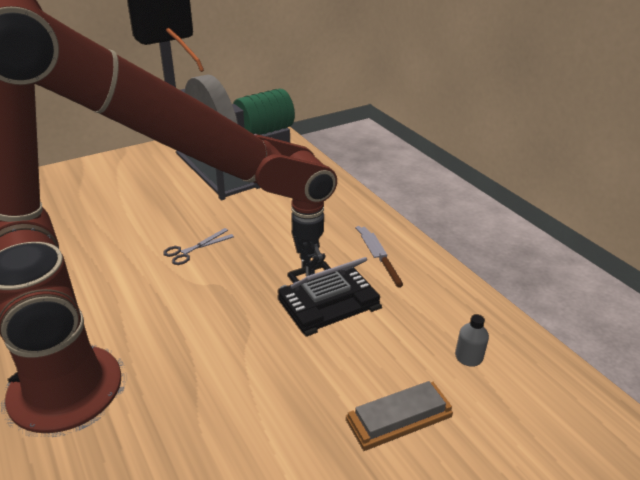

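```bash
python3 -c "
from h import *
th=np.r_[0,np.arange(1,13)*1.26/12]; ph=.5*th/1.26
rel=178.8; G=np.stack([rel*np.cos(.095+th),rel*np.sin(.095+th)],1)
Y=np.stack([np.sin(ph),-np.cos(ph)],1);Z=np.stack([np.cos(ph),np.sin(ph)],1)
T=G+19*Y; D=np.diff(T,axis=0)
for i in range(12): print(round(th[i+1],3),'rx',ph[i+1]-ph[i],'dy',D[i]@Y[i]/10,'dz',D[i]@Z[i]/10, 'rel',T[i+1]-T[0])
"
```

```text
0.105 rx 0.041666666666666664 dy -1.8578105263843656 dz -0.19664298902895042 rel [-1.9664 18.5781]
0.21 rx 0.041666666666666664 dy -1.8366343157408482 dz -0.3135683874659086 rel [-5.8644 36.7979]
0.315 rx 0.04166666666666667 dy -1.8081002353066389 dz -0.4289191002969702 rel [-11.6437  54.4591]
0.42 rx 0.04166666666666666 dy -1.772322700196823 dz -0.5422325976321399 rel [-19.2334  71.368 ]
0.525 rx 0.041666666666666685 dy -1.7294451701176627 dz -0.6530545183480823 rel [-28.5425  87.3395]
0.63 rx 0.04166666666666666 dy -1.6796395741260663 dz -0.7609404919720092 rel [-39.4614 102.1988]
0.735 rx 0.041666666666666685 dy -1.6231056212335304 dz -0.8654579205052689 rel [-51.8626 115.7841]
0.84 rx 0.04166666666666663 dy -1.5600699996188376 dz -0.9661877130420867 rel [-65.6023 127.9477]
0.945 rx 0.041666666666666685 dy -1.4907854676604755 dz -1.0627259662279074 rel [-80.5224 138.5578]
1.05 rx 0.041666666666666685 dy -1.4155298404335064 dz -1.154685583819202 rel [-96.4515 147.5001]
1.155 rx 0.04166666666666663 dy -1.3346048757349134 dz -1.2416978288505336 rel [-113.2075  154.679 ]
1.26 rx 0.041666666666666685 dy -1.2483350641040416 dz -1.323413802185214 rel [-130.5991  160.0184]
```

>>> servo_tool(commands=[0.042,0,0,0,-1.9,-0.2,0,0.042,0,0,0,-1.8,-0.3,0,0.042,0,0,0,-1.8,-0.4,0,0.042,0,0,0,-1.8,-0.5,0,0,0,0,0,0,0,0], grip_force=25)

```text
t: 8.95
tool_pos: [0.583, 0.0388, 0.0772]
tool_rot: [-1.393, 0.022, -0.04]
contact_force: [0.8, -0.0, -3.5]
opening: 0.0143
```

```bash
cat > lift.py <<'E'
from h import *
import sys
o,c,r=tool(); p0=np.array([.5859,.057,.0094]); az=1.53; f=np.array([np.cos(az),np.sin(az),0])
M=r.as_matrix(); d=c-p0; print('t',o['t'],'fwd',d@f*1000,'lat',1000*d@np.array([-f[1],f[0],0]),'up',d[2]*1000,'pitch',np.arcsin(M[2,2]),'az',np.arctan2(M[1,2],M[0,2]),'F',o['contact_force'],o['opening'],'q',o['q'])
g=c-.019*M[:,1]; g0=p0+[0,0,.019]; h=178+(g-g0)@f*1000; v=17+(g-g0)[2]*1000; print('r',np.hypot(h,v),'theta',np.arctan2(v,h)-.095)
if len(sys.argv)>1:
    th=float(sys.argv[1]); ph=float(sys.argv[2]); rr=178.8; N=int(sys.argv[3]); t0=np.arctan2(v,h)-.095; p=np.arcsin(M[2,2])
    ths=np.linspace(t0,th,N+1); phs=np.linspace(p,ph,N+1)
    T=[c]+[g0+f*((rr*np.cos(.095+t)-178)/1000)+[0,0,(rr*np.sin(.095+t)-17)/1000]+.019*(f*np.sin(a)-np.array([0,0,np.cos(a)])) for t,a in zip(ths[1:],phs[1:])]
    for i in range(N):
        Y=f*np.sin(phs[i])-np.array([0,0,np.cos(phs[i])]); Z=f*np.cos(phs[i])+np.array([0,0,np.sin(phs[i])]); X=np.cross(Y,Z); D=(T[i+1]-T[i])*100
        print('rx %.3f dx %.2f dy %.2f dz %.2f'%(phs[i+1]-phs[i],D@X,D@Y,D@Z))
E
python3 lift.py .9 .36 5; python3 -c "
from h import *
shot('side','s12')"
```

```text
t 8.95 fwd -18.351670810493925 lat 2.148967501372183 up 67.80665864262684 pitch 0.17803519932271983 az 1.5308131786503163 F [ 0.8131 -0.043  -3.5387] 0.014340081122052385 q [-0.1469  0.0947  1.8469  0.1898  1.2169 -1.7444]
r 177.66751641105677 theta 0.40069113118119426
rx 0.036 dx 0.21 dy -1.70 dz -0.46
rx 0.036 dx -0.00 dy -1.62 dz -0.68
rx 0.036 dx 0.00 dy -1.57 dz -0.78
rx 0.036 dx -0.00 dy -1.52 dz -0.88
rx 0.036 dx 0.00 dy -1.45 dz -0.97
```

View pics/s12.png

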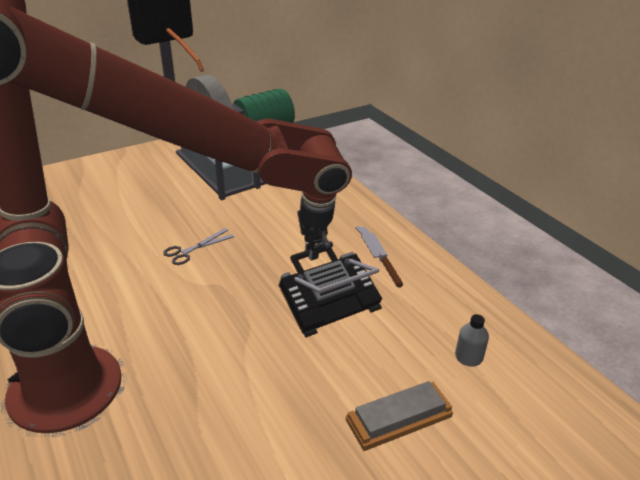

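The light pivots on its feet, still at (310,330), and the force is about half its weight. I'll continue.

>>> servo_tool(commands=[0.036,0,0,0.2,-1.7,-0.5,0,0.036,0,0,0,-1.6,-0.7,0,0.036,0,0,0,-1.6,-0.8,0,0.036,0,0,0,-1.5,-0.9,0,0.036,0,0,0,-1.4,-1.0,0,0,0,0,0,0,0,0])

```text
t: 9.6
tool_pos: [0.5791, -0.0117, 0.1335]
tool_rot: [-1.203, 0.027, -0.031]
contact_force: [2.0, 0.7, -3.7]
opening: 0.0143
```

```bash
python3 lift.py 1.2 .48 4; python3 -c "
from h import *
shot('side','s13')"
```

```text
t 9.6 fwd -68.87274520195959 lat 4.028330870696571 up 124.07786812677905 pitch 0.36772900423534605 az 1.5305913765904373 F [ 2.0404  0.6796 -3.7464] 0.014299565615211333 q [-0.3187  0.0634  1.803   0.357   1.3974 -1.9343]
r 173.23619058501853 theta 0.8441109776787387
rx 0.028 dx 0.40 dy -1.60 dz -0.40
rx 0.028 dx 0.00 dy -1.24 dz -0.94
rx 0.028 dx -0.00 dy -1.18 dz -1.02
rx 0.028 dx -0.00 dy -1.11 dz -1.09
```

View pics/s13.png

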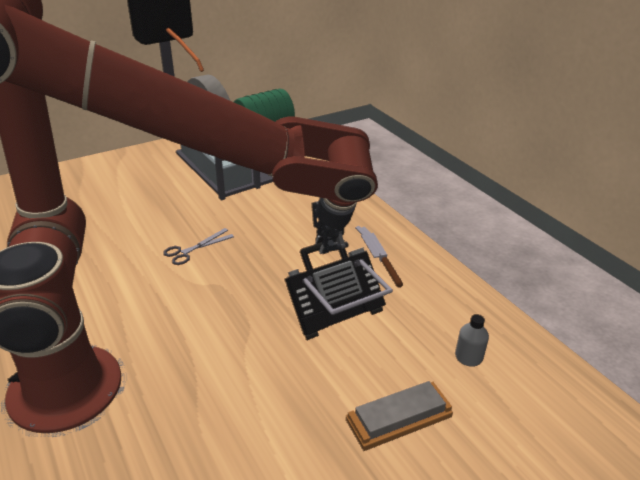

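>>> servo_tool(commands=[0.028,0,0,0.3,-1.5,-0.6,0,0.028,0,0,0,-1.2,-0.9,0,0.028,0,0,0,-1.2,-1.0,0,0.028,0,0,0,-1.1,-1.1,0,0,0,0,0,0,0,0])

```text
t: 10.15
tool_pos: [0.578, -0.0568, 0.1615]
tool_rot: [-1.077, 0.029, -0.019]
contact_force: [-0.2, 0.3, -3.5]
opening: 0.0145
```

```bash
python3 lift.py 1.3 .52 2; python3 -c "
from h import *
shot('side','s14');shot('scene','c14');shot('wrist','w14')"
```

```text
t 10.15 fwd -114.00726939697462 lat 3.22591228382318 up 152.10392231725484 pitch 0.4935418155255139 az 1.5333910007167864 F [-0.1746  0.3383 -3.5274] 0.01448905542563701 q [-0.439   0.0961  1.7445  0.4446  1.5288 -2.0471]
r 175.6644543948461 theta 1.1573814967039666
rx 0.013 dx 0.32 dy -1.11 dz -0.66
rx 0.013 dx -0.00 dy -0.84 dz -0.93
```

View pics/s14.png

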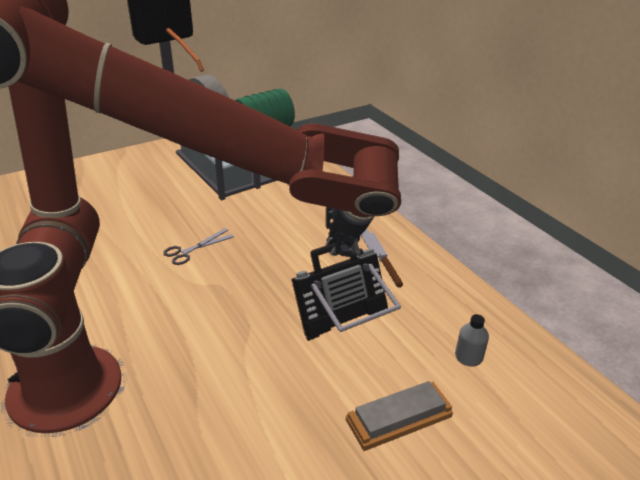

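View pics/c14.png

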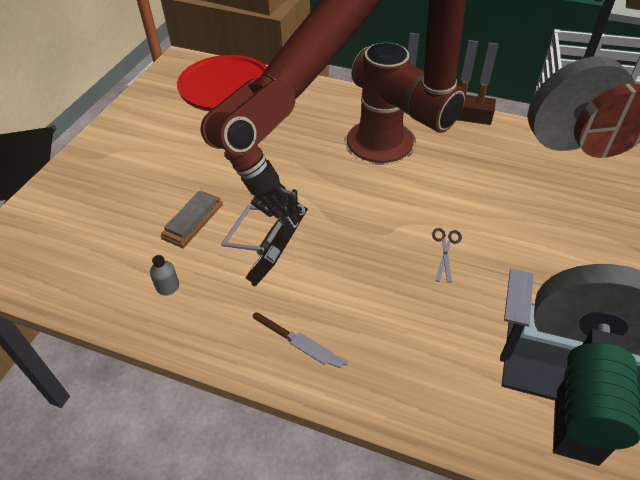

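View pics/w14.png

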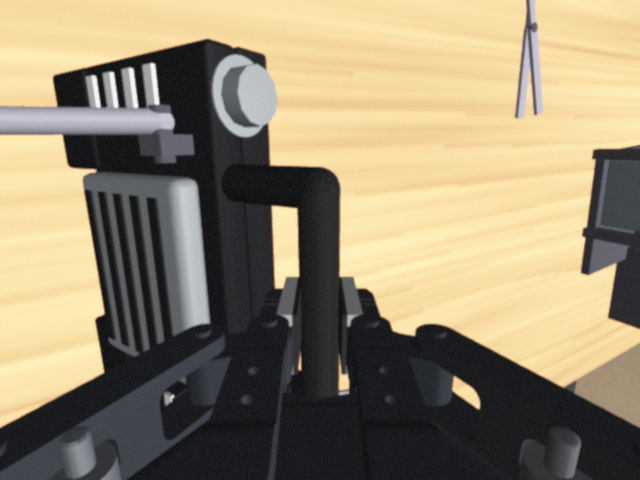

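```bash
python3 -c "
from h import *
d=dict(np.load('pics/s14.npz'));c=cloud(d); f=lambda u,v:np.nanmedian(c[v-1:v+2,u-1:u+2].reshape(-1,3),0)
for u,v in((342,327),(355,322),(370,316),(385,311),(395,306)):print(u,v,f(u,v))
print('back face'); 
for u,v in ((303,277),(380,258),(384,296),(312,335),(350,285)): print(u,v,f(u,v))
d=dict(np.load('pics/w14.npz'));c=cloud(d)
for u,v in((320,200),(320,240),(320,270),(228,98),(250,95)):print(u,v,f(u,v))
"
```

```text
342 327 [ 0.5043 -0.2186  0.1   ]
355 322 [ 0.534  -0.2208  0.1005]
370 316 [ 0.5712 -0.2208  0.1002]
385 311 [ 0.6058 -0.2222  0.0993]
395 306 [ 0.6332 -0.2225  0.1005]
back face
303 277 [ 0.4913 -0.0855  0.1377]
380 258 [0.775  0.0171 0.0108]
384 296 [ 0.6672 -0.1417  0.051 ]
312 335 [ 0.4794 -0.1464  0.028 ]
350 285 [ 0.5855 -0.1248  0.107 ]
320 200 [ 0.5331 -0.0622  0.1779]
320 240 [ 0.5473 -0.0629  0.1783]
320 270 [ 0.559  -0.063   0.1778]
228 98 [ 0.4961 -0.081   0.1407]
250 95 [ 0.4951 -0.0724  0.142 ]
```

```bash
cat > lift2.py <<'E'
from h import *
import sys
# args: t0 th ph N ; bar-relative
o,c,r=tool(); M=r.as_matrix(); az=1.535; f=np.array([np.cos(az),np.sin(az),0]); U=np.array([0,0,1.])
p=np.arcsin(M[2,2]); print('t',o['t'],c,'pitch',p,'az',np.arctan2(M[1,2],M[0,2]),'F',o['contact_force'],o['opening'],'q',o['q'])
t0,th,ph,N=[float(a) for a in sys.argv[1:]]; N=int(N)
ths=np.linspace(t0,th,N+1); phs=np.linspace(p,ph,N+1); rr=.1788
B=np.array([f*rr*np.cos(.095+t)+U*rr*np.sin(.095+t) for t in ths])
Y=np.array([f*np.sin(a)-U*np.cos(a) for a in phs]); Z=np.array([f*np.cos(a)+U*np.sin(a) for a in phs])
T=B+.012*Y; D=np.diff(T,axis=0)*100
for i in range(N): print('th %.2f rx %.3f dy %.2f dz %.2f'%(ths[i+1],phs[i+1]-phs[i],D[i]@Y[i],D[i]@Z[i]))
print('target', c+T[-1]-T[0])
E
python3 lift2.py 1.07 1.5 .6 5
```

```text
t 10.3 [ 0.578  -0.0552  0.1608] pitch 0.4930521305773301 az 1.5346137685816685 F [ 1.6615  1.3116 -1.4131] 0.014291642702853912 q [-0.4365  0.0956  1.7462  0.4446  1.5266 -2.0465]
th 1.16 rx 0.021 dy -1.16 dz -0.98
th 1.24 rx 0.021 dy -1.09 dz -1.05
th 1.33 rx 0.021 dy -1.02 dz -1.12
th 1.41 rx 0.021 dy -0.95 dz -1.19
th 1.50 rx 0.021 dy -0.86 dz -1.25
target [ 0.5753 -0.129   0.1759]
```

The light must turn about 1.88 rad in all, because it leans back over its leg. It is at about 1.07 now, so the arc continues.

>>> servo_tool(commands=[0.021,0,0,0,-1.2,-1.0,0,0.021,0,0,0,-1.1,-1.1,0,0.021,0,0,0,-1.0,-1.1,0,0.021,0,0,0,-1.0,-1.2,0,0.021,0,0,0,-0.9,-1.3,0,0,0,0,0,0,0,0])

```text
t: 10.9
tool_pos: [0.5755, -0.1343, 0.1779]
tool_rot: [-0.963, 0.026, -0.016]
contact_force: [-1.3, 0.3, -1.2]
opening: 0.0146
```

```bash
python3 -c "
from h import *
shot('side','s15');shot('scene','c15')"; python3 lift2.py 1.45 1.85 .65 4
```

```text
t 11.0 [ 0.5755 -0.1325  0.1779] pitch 0.6071164898425543 az 1.5370161474078712 F [-0.5115 -0.2002  2.5418] 0.014574753765380942 q [-0.5851  0.1797  1.6525  0.4991  1.6617 -2.1717]
th 1.55 rx 0.011 dy -0.98 dz -1.48
th 1.65 rx 0.011 dy -0.85 dz -1.56
th 1.75 rx 0.011 dy -0.70 dz -1.63
th 1.85 rx 0.011 dy -0.55 dz -1.69
target [ 0.5731 -0.202   0.1659]
```

View pics/s15.png

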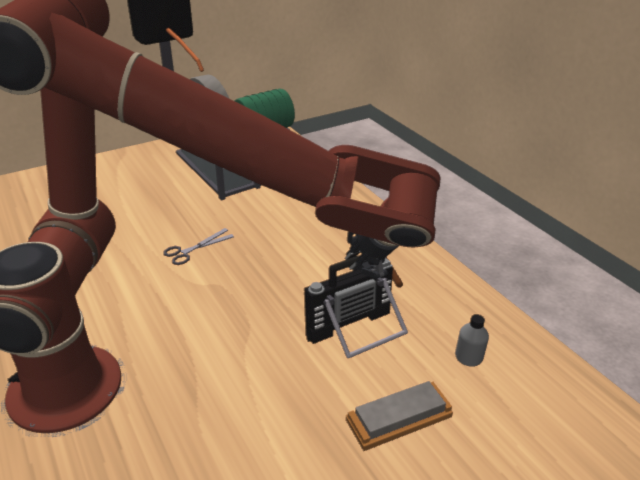

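View pics/c15.png

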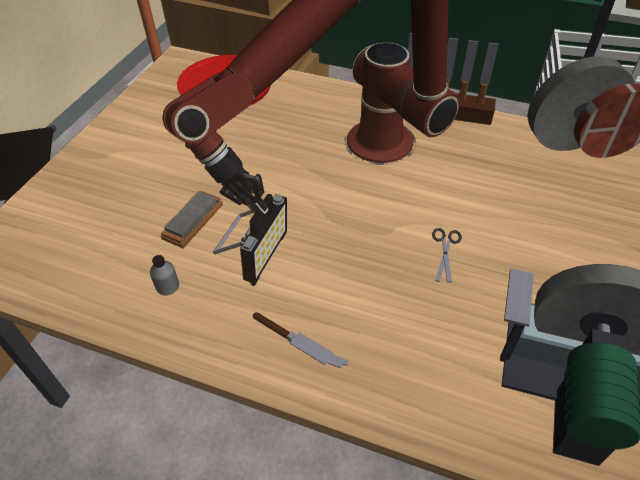

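```bash
python3 -c "
from h import *
d=dict(np.load('pics/s15.npz'));c=cloud(d); f=lambda u,v:np.nanmedian(c[v-1:v+2,u-1:u+2].reshape(-1,3),0)
for u,v in((349,354),(365,349),(380,344),(395,338),(404,332)):print(u,v,f(u,v))
print('handle')
for u,v in ((334,270),(340,267),(315,288)): print(u,v,f(u,v))
print('bottom');
for u,v in ((308,336),(318,339),(325,336)): print(u,v,f(u,v))
"
```

```text
349 354 [ 0.5014 -0.2518  0.0565]
365 349 [ 0.538  -0.2556  0.0541]
380 344 [ 0.5771 -0.2545  0.0489]
395 338 [ 0.6119 -0.2566  0.0502]
404 332 [ 0.6351 -0.2561  0.054 ]
handle
334 270 [ 0.5282 -0.1451  0.1854]
340 267 [ 0.5414 -0.1457  0.1878]
315 288 [ 0.486  -0.1419  0.1525]
bottom
308 336 [ 0.4726 -0.1395  0.022 ]
318 339 [ 0.486  -0.1592  0.0226]
325 336 [ 0.5031 -0.159   0.0236]
```

```bash
python3 lift2.py 1.53 1.89 .65 4
```

```text
t 11.0 [ 0.5755 -0.1325  0.1779] pitch 0.6071164898425543 az 1.5370161474078712 F [-0.5115 -0.2002  2.5418] 0.014574753765380942 q [-0.5851  0.1797  1.6525  0.4991  1.6617 -2.1717]
th 1.62 rx 0.011 dy -0.78 dz -1.39
th 1.71 rx 0.011 dy -0.67 dz -1.45
th 1.80 rx 0.011 dy -0.55 dz -1.50
th 1.89 rx 0.011 dy -0.43 dz -1.54
target [ 0.5733 -0.1943  0.1634]
```

>>> servo_tool(commands=[0.01,0,0,0,-0.8,-1.4,0,0.01,0,0,0,-0.7,-1.4,0,0.01,0,0,0,-0.5,-1.5,0,0.01,0,0,0,-0.4,-1.5,0,0,0,0,0,0,0,0])

```text
t: 11.5
tool_pos: [0.5739, -0.1989, 0.164]
tool_rot: [-0.924, 0.023, -0.015]
contact_force: [-0.3, -1.2, 0.5]
opening: 0.0144
```

```bash
python3 lift2.py 1.87 1.9 .65 1;python3 -c "
from h import *
d=shot('side','s16');shot('scene','c16')
c=cloud(d)[300:380,280:440].reshape(-1,3)
m=(c[:,1]<-.2)&(c[:,1]>-.3)&(c[:,2]>.004)&(c[:,0]>.45)&(c[:,0]<.7)
q=c[m];print(len(q)); i=q[:,1]<q[:,1].min()+.012; print(q[i].min(0),np.median(q[i],0),q[i].max(0))"
```

```text
t 11.5 [ 0.5739 -0.1989  0.164 ] pitch 0.6466506918951497 az 1.5382930031786959 F [-0.3474 -1.2142  0.4596] 0.014386580925860964 q [-0.6793  0.2781  1.5734  0.4957  1.7115 -2.2593]
th 1.90 rx 0.003 dy -0.13 dz -0.52
target [ 0.5737 -0.2038  0.1619]
1644
[ 0.538  -0.2998  0.004 ] [ 0.5601 -0.2945  0.1988] [ 0.6966 -0.2882  0.209 ]
```

View pics/s16.png

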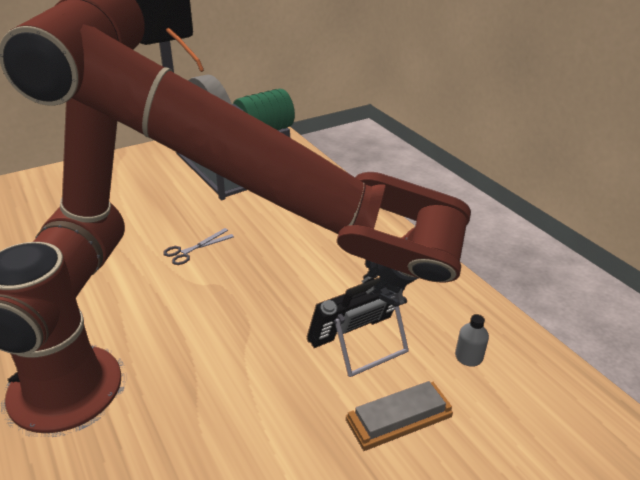

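View pics/c16.png

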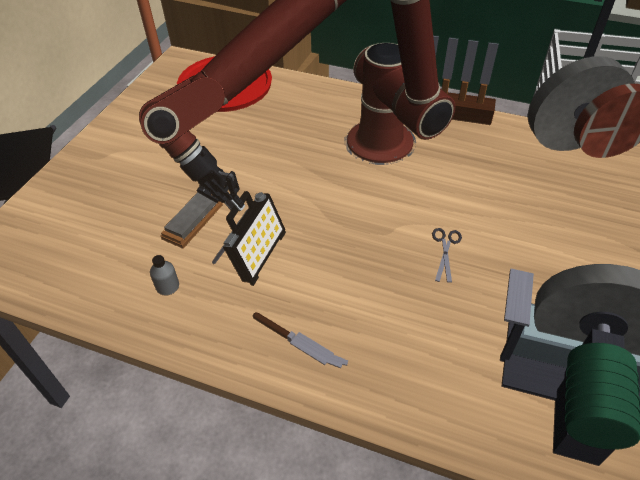

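```bash
python3 -c "
from h import *
d=dict(np.load('pics/s16.npz'));c=cloud(d); f=lambda u,v:np.round(np.nanmedian(c[v-1:v+2,u-1:u+2].reshape(-1,3),0),4)
for u,v in((352,373),(365,368),(380,362),(395,356),(403,352),(330,306),(392,289)):print(u,v,f(u,v))
d=dict(np.load('pics/c16.npz'));c=cloud(d)
print('face')
for u,v in((270,215),(250,265),(272,240),(240,250),(252,281),(278,238)):print(u,v,f(u,v))
"
```

```text
352 373 [ 0.5032 -0.2632  0.0114]
365 368 [ 0.5345 -0.2659  0.0101]
380 362 [ 0.5716 -0.2661  0.0101]
395 356 [ 0.6081 -0.2674  0.0084]
403 352 [ 0.6292 -0.2669  0.0083]
330 306 [ 0.491  -0.1929  0.1417]
392 289 [ 0.5613 -0.2876  0.2267]
face
270 215 [ 0.5033 -0.1548  0.0874]
250 265 [ 0.651  -0.1465  0.0519]
272 240 [ 0.5385 -0.1383  0.0324]
240 250 [ 0.6574 -0.1642  0.1115]
252 281 [ 0.6717 -0.1347  0.0189]
278 238 [ 0.5182 -0.1323  0.0195]
```

The light is standing: the crossbar top is at 8 to 11 mm, the lean is about 0.33 rad and the yaw about 1.54. I'll release and back off along the fingers.

>>> servo_tool(commands=[0,0,0,0,0,0,0.25,0,0,0,0,0,0,0.35,0,0,0,0,0,0,0.35,0,0,0,0,-1.5,0,0.35,0,0,0,0,-3,0,0.35,0,0,0,0,-4,0,0.35,0,0,0,0,-4,0,0.35,0,0,0,0,0,0,0.35])

```text
t: 12.4
tool_pos: [0.5732, -0.2728, 0.2673]
tool_rot: [-0.922, 0.023, -0.008]
contact_force: [0.2, -0.7, 0.3]
opening: 0.0298
```

```bash
python3 -c "
from h import *
go([.574,-.2,.3])
d=shot('side','s17');d=shot('scene','c17');d=shot('wrist','w17')"
```

```text
t 12.4 pos [ 0.5732 -0.2728  0.2673] F [ 0.1602 -0.7309  0.2941] open 0.029779606705925256 q [-0.7584  0.2932  1.3778  0.4819  1.9135 -2.2457]
shift cm [-0.0983  1.7892  7.7774] turn [0. 0. 0.]
```

View pics/s17.png

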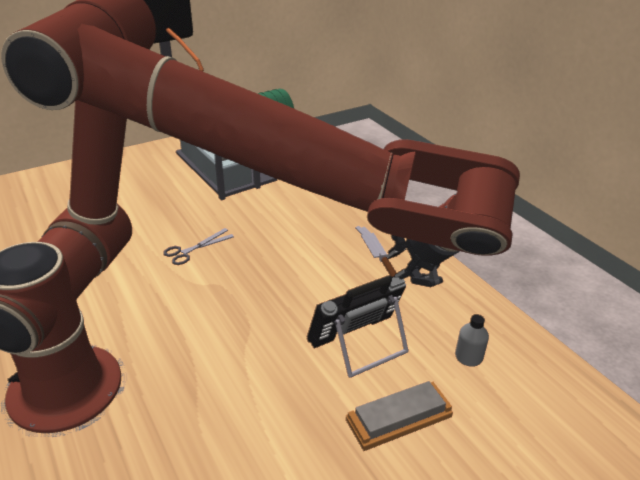

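View pics/c17.png

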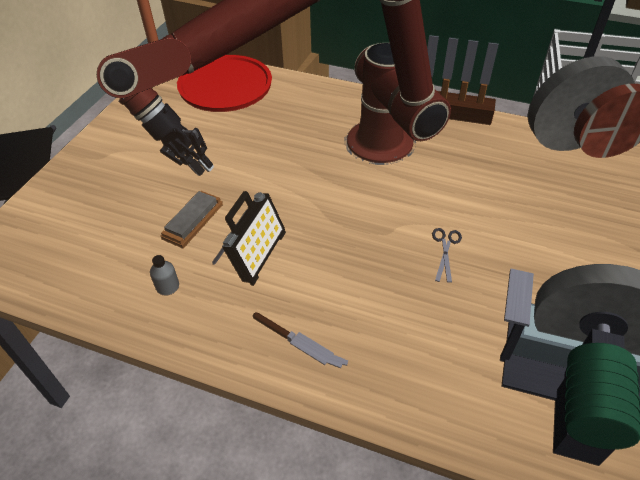

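View pics/w17.png

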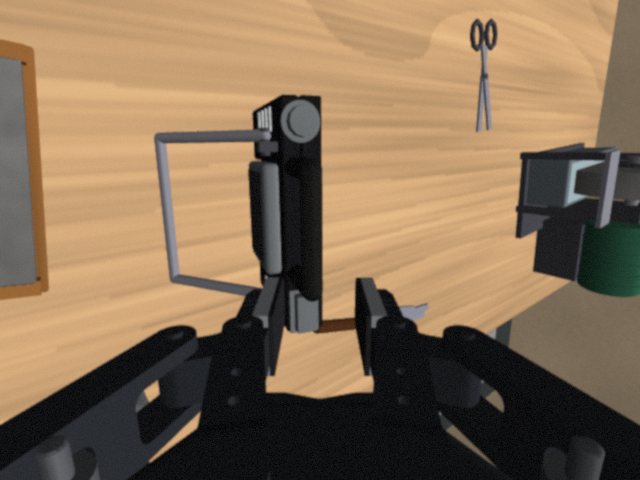

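The light stands freely. In the wrist view the round key is at (301,120) and the oblong key at (303,313). I'll measure them.

```bash
python3 -c "
from h import *
d=dict(np.load('pics/w17.npz'));c=cloud(d); f=lambda u,v:np.round(np.nanmedian(c[v-1:v+2,u-1:u+2].reshape(-1,3),0),4)
print('wrist')
for u,v in((300,119),(296,119),(304,119),(303,310),(298,312),(309,312),(312,180),(312,220),(312,260),(170,200)):print(u,v,f(u,v))
d=dict(np.load('pics/s17.npz'));c=cloud(d)
print('side');
for u,v in((330,307),(397,284),(352,373),(365,368),(395,356),(403,352)):print(u,v,f(u,v))
d=dict(np.load('pics/c17.npz'));c=cloud(d)
m=np.zeros((480,640),np.uint8); cv2.fillConvexPoly(m,np.array([(266,200),(281,230),(254,275),(235,243)]),1)
q=c[m>0]; q=q[~np.isnan(q[:,0])]; mu=np.median(q,0); q=q[np.linalg.norm(q-mu,axis=1)<.12]; 
U,S,V=np.linalg.svd(q-q.mean(0)); n=V[2]; n=n*np.sign(n[1]); print('face centre',q.mean(0),'normal',n,'az',np.arctan2(n[1],n[0]),'elev',np.arcsin(n[2]),S[2]/len(q)**.5)
print('scene key',f(260,197),f(231,241))
w=c
for nm,bb in dict(knife=(310,370,245,350),sc=(222,290,425,470),oil=(250,300,145,185)).items():
    q=w[bb[0]:bb[1],bb[2]:bb[3]].reshape(-1,3);q=q[q[:,2]>(.004 if nm in('knife','sc') else .01)];print(nm,q.min(0),q.max(0))
"
```

```text
wrist
300 119 [ 0.4903 -0.1919  0.1414]
296 119 [ 0.4903 -0.1952  0.1406]
304 119 [ 0.4903 -0.1889  0.1425]
303 310 [ 0.6465 -0.1961  0.1415]
298 312 [ 0.6477 -0.2004  0.1393]
309 312 [ 0.6496 -0.1908  0.143 ]
312 180 [ 0.5324 -0.2093  0.1783]
312 220 [ 0.5599 -0.2107  0.1785]
312 260 [ 0.5891 -0.2118  0.1781]
170 200 [ 0.5583 -0.2586  0.0104]
side
330 307 [ 0.4902 -0.1953  0.1411]
397 284 [ 0.6495 -0.2001  0.1379]
352 373 [ 0.5027 -0.263   0.0108]
365 368 [ 0.5352 -0.2636  0.0086]
395 356 [ 0.609  -0.2672  0.0078]
403 352 [ 0.6302 -0.2669  0.0075]
face centre [ 0.5767 -0.154   0.0778] normal [0.0198 0.954  0.299 ] az 1.5500648976272904 elev 0.3036941816279379 0.0018023703377333946
scene key [ 0.4992 -0.1807  0.1407] [ 0.6589 -0.1835  0.138 ]
knife [ 0.6692 -0.1039  0.004 ] [0.8816 0.1668 0.0266]
sc [0.2807 0.2293 0.004 ] [0.5356 0.3797 0.0138]
oil [ 0.7243 -0.3664  0.0101] [ 0.7817 -0.3076  0.1148]
```

```bash
cat > press.py <<'E'
from h import *
import sys
az=1.547; f=np.array([np.cos(az),np.sin(az),0]); U=np.array([0,0,1.]); e=.305
lx=U*np.cos(e)-f*np.sin(e); y=-lx; z=f*np.cos(e)+U*np.sin(e); Rt=np.stack([np.cross(y,z),y,z],1)
K=dict(p=np.array([.4903,-.192,.1415]),b=np.array([.6485,-.196,.141]))[sys.argv[1]]
go(K+lx*float(sys.argv[2])/1000,Rt)
E
python3 press.py p 60
```

```text
t 12.55 pos [ 0.5716 -0.269   0.2609] F [-0.3795  0.0273 -0.3577] open 0.029570566126548556 q [-0.7557  0.2953  1.3878  0.4816  1.9114 -2.2458]
shift cm [-8.1051  8.6068  0.6649] turn [-0.3502 -0.0035 -0.026 ]
```

>>> servo_tool(commands=[0,0,0,-4,0,0,0,0,0,0,-4,0,0,0,-0.09,0,-0.01,0,0,0,0,-0.09,0,-0.01,0,0,0,0,-0.09,0,0,0,0,0,0,-0.08,0,0,0,0,0,0,0,0,0,0,0,0,0], grip_force=30)

```text
t: 13.25
tool_pos: [0.4839, -0.2588, 0.2479]
tool_rot: [-1.26, 0.035, -0.001]
contact_force: [0.4, -0.3, 1.2]
opening: -0.0001
```

```bash
python3 press.py p 40
```

```text
t 13.25 pos [ 0.4839 -0.2588  0.2479] F [ 0.4446 -0.2987  1.225 ] open -0.00013980132282358413 q [-0.7379 -0.012   1.6734  0.2176  1.7042 -2.2798]
shift cm [0.6814 8.1615 3.1478] turn [-0.0058 -0.0044 -0.0261]
```

>>> servo_tool(commands=[0,0,-0.025,0.6,2,3.1,0,0,0,0,0,3,0,0,0,0,0,0,2.5,0,0,0,0,0,0,0,0,0])

```text
t: 13.65
tool_pos: [0.489, -0.2012, 0.1797]
tool_rot: [-1.25, 0.023, -0.018]
contact_force: [-0.8, 0.1, 0.4]
opening: -0.0002
```

```bash
python3 press.py p 0; python3 -c "
from h import *
shot('wrist','w18')"
```

```text
t 13.65 pos [ 0.489  -0.2012  0.1797] F [-0.7523  0.0954  0.3584] open -0.0002350478766183988 q [-0.6656 -0.033   1.8112  0.2514  1.5652 -2.2362]
shift cm [ 0.135   3.9167 -0.3321] turn [-0.0159 -0.0044 -0.0064]
```

View pics/w18.png

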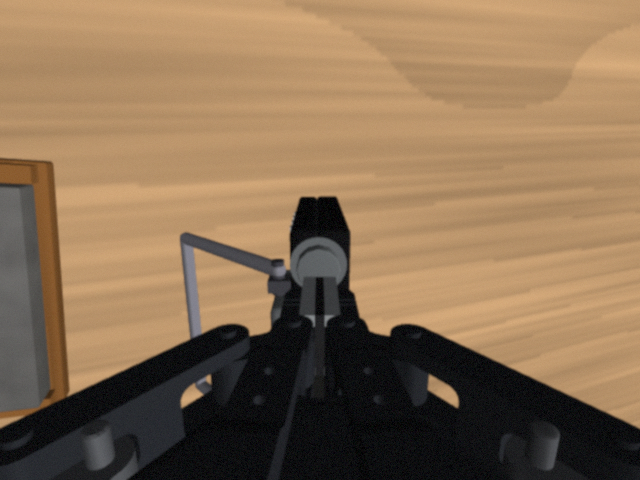

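>>> servo_tool(commands=[-0.015,0,0,0.1,1.5,-0.3,0,0,0,0,0,1.5,0,0,0,0,0,0,0,0,0])

```text
t: 14.0
tool_pos: [0.4917, -0.1973, 0.1528]
tool_rot: [-1.266, 0.021, -0.021]
contact_force: [-0.2, -0.1, -0.1]
opening: 0.0005
```

```bash
python3 press.py p 0
```

```text
t 14.0 pos [ 0.4917 -0.1973  0.1528] F [-0.2307 -0.0739 -0.0937] open 0.0005044337196928662 q [-0.6521 -0.0148  1.8379  0.244   1.5055 -2.2335]
shift cm [-0.1492  1.2388  0.16  ] turn [ 0.0004 -0.0049 -0.0026]
```

>>> servo_tool(commands=[0,0,0,-0.1,0.9,0.1,0,0,0,0,0,0.4,0,0,0,0,0,0,0,0,0])

```text
t: 14.3
tool_pos: [0.4916, -0.1934, 0.1417]
tool_rot: [-1.267, 0.02, -0.024]
contact_force: [0.3, 0.5, 0.1]
opening: 0.0002
```

```bash
python3 press.py p 0
```

```text
t 14.3 pos [ 0.4916 -0.1934  0.1417] F [0.2602 0.4826 0.1277] open 0.0001683045714926834 q [-0.647  -0.0096  1.8522  0.2463  1.483  -2.2334]
shift cm [-0.1375  0.0626  0.1198] turn [ 0.0011 -0.0051 -0.0003]
```

Now press in small steps.

>>> servo_tool(commands=[0,0,0,-0.1,0.2,0.1,0,0,0,0,0,0.2,0,0,0,0,0,0,0,0,0])

```text
t: 14.6
tool_pos: [0.4911, -0.1918, 0.1396]
tool_rot: [-1.268, 0.018, -0.025]
contact_force: [-0.1, -1.0, 2.0]
opening: 0.0001
```

```bash
python3 press.py p 0
```

```text
t 14.6 pos [ 0.4911 -0.1918  0.1396] F [-0.0537 -1.0362  2.0428] open 9.469355104747994e-05 q [-0.6453 -0.0115  1.8577  0.2466  1.4772 -2.233 ]
shift cm [-0.0817 -0.1865  0.0353] turn [ 0.0023 -0.0048  0.0011]
```

>>> servo_tool(commands=[0,0,0,0,0.3,0,0,0,0,0,0,0.3,0,0,0,0,0,0,0.2,0,0])

```text
t: 14.9
tool_pos: [0.4916, -0.1907, 0.1356]
tool_rot: [-1.27, 0.017, -0.024]
contact_force: [-7.5, -2.4, 14.9]
opening: -0.0001
```

```bash
python3 press.py p 0
```

```text
t 14.9 pos [ 0.4916 -0.1907  0.1356] F [-7.4548 -2.4032 14.8826] open -7.975284805754634e-05 q [-0.6424 -0.0084  1.8615  0.2457  1.4684 -2.2331]
shift cm [-0.1229 -0.6039  0.0435] turn [ 0.0044 -0.0034  0.0013]
```

The key has bottomed at about 15 N. I'll release it.

>>> servo_tool(commands=[0,0,0,0,-0.6,0,0,0,0,0,0,-2,0,0,0,0,0,0,-4,0,0,0,0,0,0,-4,0,0,0,0,0,0,0,0,0])

```text
t: 15.4
tool_pos: [0.4904, -0.2221, 0.2382]
tool_rot: [-1.268, 0.018, -0.023]
contact_force: [-0.6, 1.0, 0.2]
opening: 0.0001
```

```bash
python3 press.py b 60; python3 -c "
from h import *
d=shot('wrist','w19');d=shot('scene','c19')"
```

```text
t 15.4 pos [ 0.4904 -0.2221  0.2382] F [-0.6382  0.9599  0.2216] open 5.8608539212454816e-05 q [-0.6878 -0.0598  1.7348  0.2375  1.6541 -2.2337]
shift cm [15.7455  4.1675 -0.0051] turn [ 0.0027 -0.0036 -0.    ]
```

View pics/w19.png

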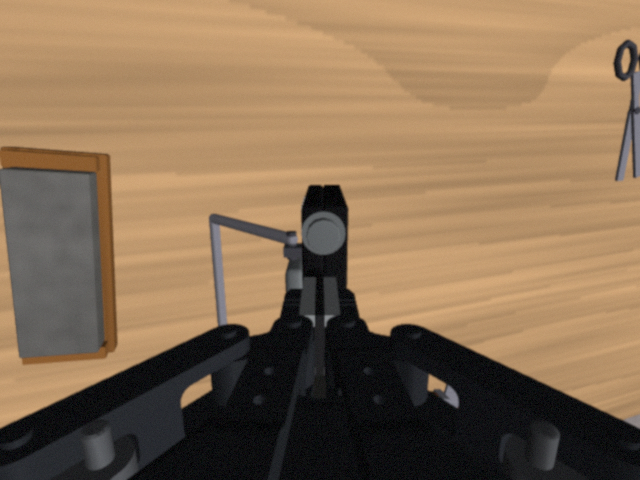

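View pics/c19.png

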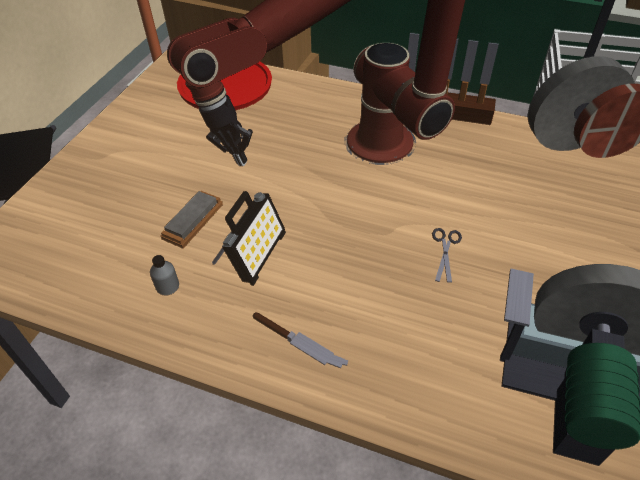

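The light is still standing, unmoved, with the round key up at (324,232). Next is the beam key.

>>> servo_tool(commands=[0,0,0,4,0,0,0,0,0,0,4,0,0,0,0,0,0,4,0,0,0,0,0,0,3.7,0,0,0,0,0,0,0,0,0,0])

```text
t: 16.0
tool_pos: [0.6454, -0.2193, 0.2163]
tool_rot: [-1.253, 0.039, -0.008]
contact_force: [-0.6, 0.1, 0.6]
opening: -0.0001
```

```bash
python3 press.py b 20; python3 -c "
from h import *
d=shot('wrist','w20')
c=cloud(d)
"
```

```text
t 16.0 pos [ 0.6454 -0.2193  0.2163] F [-0.6252  0.1002  0.6006] open -7.647207187665869e-05 q [-0.5446  0.2846  1.402   0.2633  1.6347 -2.0909]
shift cm [ 0.3864  5.8741 -0.103 ] turn [-0.0125 -0.0111 -0.0224]
```

View pics/w20.png

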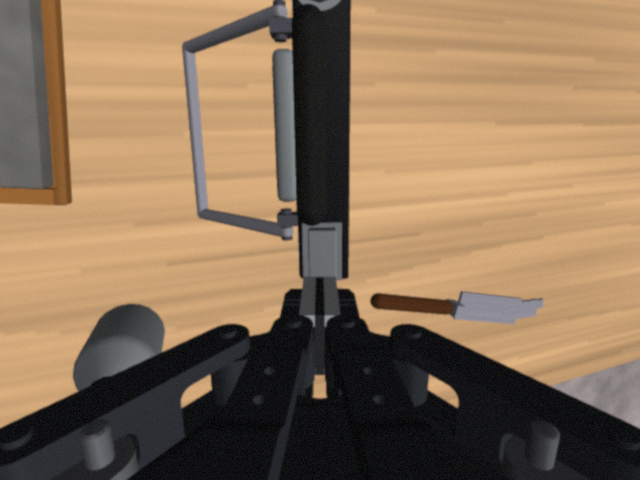

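```bash
python3 -c "
from h import *
d=dict(np.load('pics/w20.npz'));c=cloud(d)
for u,v in((322,235),(322,250),(322,265),(312,250),(332,250),(322,276)):print(u,v,np.nanmedian(c[v-1:v+2,u-1:u+2].reshape(-1,3),0))"
```

```text
322 235 [ 0.6375 -0.1924  0.1423]
322 250 [ 0.6474 -0.1927  0.1422]
322 265 [ 0.6574 -0.1931  0.1423]
312 250 [ 0.647  -0.1988  0.1405]
332 250 [ 0.6475 -0.1865  0.1445]
322 276 [ 0.6642 -0.1936  0.1427]
```

>>> servo_tool(commands=[-0.012,-0.01,-0.022,0.4,2.5,-0.1,0,0,0,0,0,2.2,0,0,0,0,0,0,0,0,0])

```text
t: 16.35
tool_pos: [0.6441, -0.2042, 0.1657]
tool_rot: [-1.263, 0.022, -0.016]
contact_force: [-0.6, 0.2, 0.2]
opening: -0.0
```

```bash
python3 press.py b 0
```

```text
t 16.35 pos [ 0.6441 -0.2042  0.1657] F [-0.5877  0.1887  0.2069] open -8.718080085045981e-06 q [-0.5269  0.2926  1.4769  0.2653  1.5322 -2.1037]
shift cm [0.4412 2.6009 0.04  ] turn [-0.0029 -0.0031 -0.0073]
```

>>> servo_tool(commands=[0,0,-0.007,0.7,1.0,0.2,0,0,0,0,0,1.0,0,0,0,0,0,0,0,0,0])

```text
t: 16.65
tool_pos: [0.6501, -0.196, 0.1465]
tool_rot: [-1.263, 0.019, -0.023]
contact_force: [-0.5, -0.4, -0.7]
opening: 0.0
```

```bash
python3 press.py b 0
```

```text
t 16.65 pos [ 0.6501 -0.196   0.1465] F [-0.4813 -0.3928 -0.7022] open 4.2704763476556596e-05 q [-0.514   0.3098  1.4894  0.2716  1.4941 -2.0984]
shift cm [-0.1625  0.5213 -0.1724] turn [-0.0031 -0.0042 -0.    ]
```

>>> servo_tool(commands=[0,0,0,0,0.4,0,0,0,0,0,0,0.3,0,0,0,0,0,0,0.2,0,0])

```text
t: 16.95
tool_pos: [0.6509, -0.194, 0.1397]
tool_rot: [-1.264, 0.017, -0.025]
contact_force: [-1.1, 0.6, 2.6]
opening: -0.0002
```

```bash
python3 press.py b 0
```

```text
t 16.95 pos [ 0.6509 -0.194   0.1397] F [-1.1179  0.6133  2.6271] open -0.00015144218531480913 q [-0.5109  0.3138  1.4961  0.2723  1.4799 -2.099 ]
shift cm [-0.2382 -0.1841 -0.1556] turn [-0.0015 -0.0036  0.0026]
```

>>> servo_tool(commands=[0,0,0,0,0.3,0,0,0,0,0,0,0.3,0,0,0,0,0,0,0.1,0,0])

```text
t: 17.25
tool_pos: [0.6516, -0.1932, 0.1365]
tool_rot: [-1.266, 0.015, -0.026]
contact_force: [-2.6, -0.1, 4.1]
opening: 0.0001
```

```bash
python3 press.py b 0
```

```text
t 17.25 pos [ 0.6516 -0.1932  0.1365] F [-2.5769 -0.1     4.0923] open 7.411277671247304e-05 q [-0.5091  0.3157  1.4991  0.2719  1.472  -2.0995]
shift cm [-0.3017 -0.5212 -0.1393] turn [ 0.0005 -0.0028  0.0045]
```

>>> servo_tool(commands=[0,0,0,-0.1,0.3,0,0,0,0,0,0,0.3,0,0])

```text
t: 17.45
tool_pos: [0.6524, -0.1932, 0.1361]
tool_rot: [-1.269, 0.01, -0.03]
contact_force: [-5.4, -1.8, 11.0]
opening: -0.0002
```

```bash
python3 press.py b 0
```

```text
t 17.45 pos [ 0.6524 -0.1932  0.1361] F [-5.3953 -1.8292 11.0243] open -0.00019985484303608751 q [-0.5085  0.3139  1.5015  0.2719  1.4653 -2.1006]
shift cm [-0.3773 -0.5554 -0.127 ] turn [ 0.0037 -0.0012  0.0096]
```

The beam key has bottomed at 11 N with no further travel. I'll release it and back away.

>>> servo_tool(commands=[0,0,0,0,-0.6,0,0,0,0,0,0,-2,0,0,0,0,0,0,-4,0,0,0,0,0,0,-4,0,0,0,0,0,0,-4,0,0,0,0,0,0,-4,-3,0,0,0,0,0,0,0,0])

```text
t: 18.15
tool_pos: [0.6489, -0.2783, 0.3079]
tool_rot: [-1.27, 0.009, -0.029]
contact_force: [0.0, -0.5, 0.8]
opening: 0.0001
```

```bash
python3 press.py b 0; cat > chk.py <<'E'
from h import *
import sys
n=sys.argv[1]
d=shot('wrist','w'+n); d=shot('side','s'+n);d=shot('scene','c'+n);c=cloud(d); f=lambda u,v:np.round(np.nanmedian(c[v-1:v+2,u-1:u+2].reshape(-1,3),0),4)
m=np.zeros((480,640),np.uint8); cv2.fillConvexPoly(m,np.array([(266,200),(281,230),(254,275),(235,243)]),1)
q=c[m>0]; q=q[~np.isnan(q[:,0])]; mu=np.median(q,0); q=q[np.linalg.norm(q-mu,axis=1)<.12]
U,S,V=np.linalg.svd(q-q.mean(0)); n=V[2]; n=n*np.sign(n[1]); az=np.arctan2(n[1],n[0]); print('face centre',q.mean(0),'az',az,'elev',np.arcsin(n[2]))
v=np.array([.607,.484])-q.mean(0)[:2]; print('lateral',v@[-np.sin(az),np.cos(az)])
c=cloud(d:=dict(np.load('pics/s'+sys.argv[1]+'.npz')))
for u,v in((352,373),(365,368),(380,362),(395,356),(403,352),(330,307),(397,285)):print(u,v,f(u,v))
E
python3 chk.py 21
```

```text
t 18.15 pos [ 0.6489 -0.2783  0.3079] F [ 0.0232 -0.5383  0.7753] open 8.687203680968576e-05 q [-0.6117  0.2892  1.2426  0.2602  1.7655 -2.1263]
shift cm [-0.4168 18.3812  2.9059] turn [ 0.0037 -0.0003  0.0099]
face centre [ 0.5766 -0.1541  0.0777] az 1.5505912950239797 elev 0.3025813186196282
lateral -0.017464721185690223
352 373 [ 0.5036 -0.2627  0.0104]
365 368 [ 0.5344 -0.2644  0.0094]
380 362 [ 0.5708 -0.2663  0.0095]
395 356 [ 0.6083 -0.2679  0.0068]
403 352 [ 0.6302 -0.2666  0.0061]
330 307 [ 0.4904 -0.1935  0.1405]
397 285 [ 0.6492 -0.2011  0.1354]
```

View pics/s21.png

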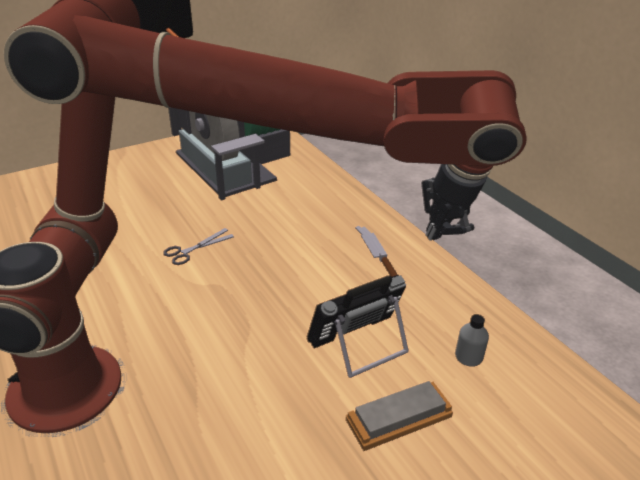

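View pics/c21.png

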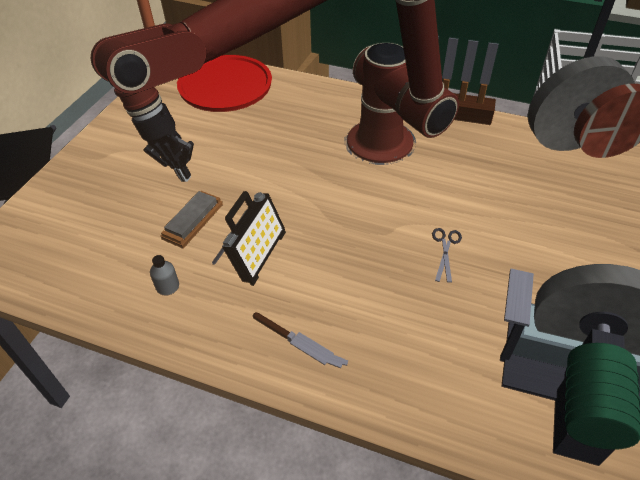

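View pics/w21.png

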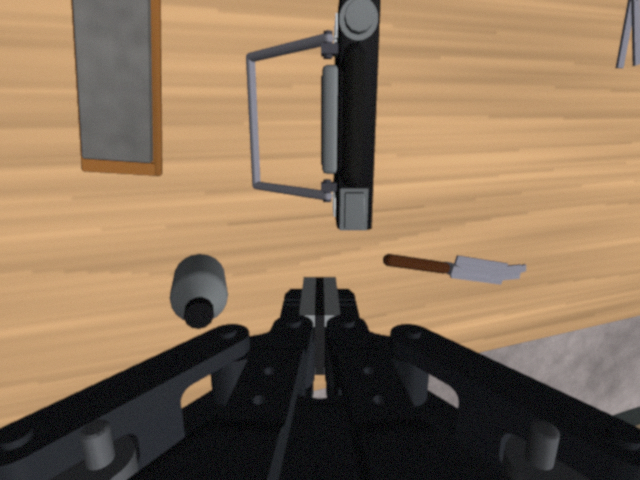

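```bash
python3 -c "
from h import *
d=dict(np.load('pics/w21.npz'));c=cloud(d)
for u,v in((354,208),(354,200),(354,215),(358,18),(376,100)):print(u,v,np.nanmedian(c[v-1:v+2,u-1:u+2].reshape(-1,3),0))
o=monitor.get_obs();print(o['t'],o['dq'])"
```

```text
354 208 [ 0.6481 -0.1928  0.1421]
354 200 [ 0.6406 -0.193   0.1418]
354 215 [ 0.6548 -0.1929  0.1419]
358 18 [ 0.4934 -0.1898  0.142 ]
376 100 [ 0.554  -0.1704  0.1367]
18.3 [ 0.0137  0.0118  0.0386 -0.0027  0.0031 -0.0011]
```

Both key tops are back at 142 mm and the light is standing and aimed. I'll hand the job in.

```bash
python3 -c "
from h import *
print(ticket.finish_job())"
```

```text
the job is handed in; nothing more can be done
None
```

The work light is standing on its feet and opened leg, aimed at the grinder's tool rest. Both keys were pressed one after the other and let up. The job was handed in at about 18 s of the 72 s allowed; no verdict was reported.

**What I did:**
- I opened the leg by its crossbar to its stop (measured 0.83 rad).
- I gripped the handle, turned the light about 0.32 rad flat on the bench, raised it about its feet onto the leg, and let go.
- I pressed the power key, then the beam key, each until it bottomed. The forces read 15 N and 11 N, more than the 4 N needed.

**Last checks:**

| Check | Measured | Needed |
|---|---|---|
| Lean back from vertical | 0.30 rad | 0.17 to 0.48 rad |
| Crossbar top | 6 to 10 mm up (axis about 1 to 5 mm) | axis under 11 mm |
| Centre line beside the middle of the rest | about 17 mm | within 100 mm |
| Both key tops after release | 142 mm up | key up is about 142 mm |

- **Crossbar height:** the readings differ by about 4 mm along the bar, which is about the noise of the depth picture. I could not tell whether the bar sits slightly uneven.
- **Other things on the bench:** the knife, scissors, stone and oil bottle look unmoved in the last pictures. I compared positions for the knife, scissors and oil bottle before the key presses; the stone I checked by eye only.
- **Disagreement:** the side camera read the beam key about 5 to 7 mm lower than the wrist camera. I put this down to a reading at the key's edge and went by the wrist camera.

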